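Blank off and tag out the air couplers of the ski wax shelf

TASK

The compressor is due for service, so blank off its air points: for each blanking plug lying on the shelf, draw back a free coupler's sleeve until its catch holds it, push the plug fully home in that coupler, and press the catch's pad so that the sleeve springs forward and locks the plug. Once all the plugs are locked in and every sleeve is forward, take the lockout tag with the square eye out of the slotted rack and hang it by its eye on the peg, gently and without disturbing the wax bars or anything else on the shelf.

Things in the scene. Friction and masses are not known exactly. Their poses are not given: they have to be found in the camera images.
- manifold: Fixed grey air manifold, 300 mm wide, carrying three alike quick couplers 105 mm apart, mouths facing its -x (towards the robot at yaw 0). Each has a brass sleeve with an upright fin on top and, behind it, a steel rocking catch with a thumb pad. While a sleeve is forward, a lock pin keeps a plug from entering or leaving the bore. Origin: on the shelf, below the middle mouth.
- mouth0 (a point): Centre of the mouth of the left (+y) coupler 0, on the bore's axis, 70 mm above the shelf. Its x axis points level into the bore, z up. Bore 29 mm square, steel housing 42 mm across. Sleeve fin in this frame: 16 mm long (x), 20 mm thick (y: pinch it so, or push its front); top centre at x = 14 mm plus the sleeve's joint value, z = 52 mm; below the fin a collar reaches z = 29 mm.
- sleeve0 (a joint): Spring sleeve of coupler 0 (brass collar 58 mm across, from 6 mm behind the mouth): 0 = forward, positive = drawn back from the mouth, m, end stop 0.020. Spring 5 N forward, 11 N fully back. Draw it past 0.0175 (to the stop is fine; 3 N more): the catch drops in and holds it at about 0.0165, bore free. It goes fully forward only if the bore is empty or the plug home.
- pad0 (a point): Top centre of coupler 0's catch pad (28 mm square, steel), 113 mm behind the mouth and 124 mm above the shelf. Pressed down 5 to 8 mm (2 to 4 N; firm stop at 8 to 9 mm) it lifts the tooth at the catch's other end, and a held sleeve springs forward. A spring raises it again.
- mouth1 (a point): Centre of the mouth of the middle coupler 1, on the bore's axis, 70 mm above the shelf. Its x axis points level into the bore, z up. Bore 29 mm square, steel housing 42 mm across. Sleeve fin in this frame: 16 mm long (x), 20 mm thick (y: pinch it so, or push its front); top centre at x = 14 mm plus the sleeve's joint value, z = 52 mm; below the fin a collar reaches z = 29 mm.
- sleeve1 (a joint): Spring sleeve of coupler 1 (brass collar 58 mm across, from 6 mm behind the mouth): 0 = forward, positive = drawn back from the mouth, m, end stop 0.020. Spring 5 N forward, 11 N fully back. Draw it past 0.0175 (to the stop is fine; 3 N more): the catch drops in and holds it at about 0.0165, bore free. It goes fully forward only if the bore is empty or the plug home.
- pad1 (a point): Top centre of coupler 1's catch pad (28 mm square, steel), 113 mm behind the mouth and 124 mm above the shelf. Pressed down 5 to 8 mm (2 to 4 N; firm stop at 8 to 9 mm) it lifts the tooth at the catch's other end, and a held sleeve springs forward. A spring raises it again.
- mouth2 (a point): Centre of the mouth of the right (-y) coupler 2, on the bore's axis, 70 mm above the shelf. Its x axis points level into the bore, z up. Bore 29 mm square, steel housing 42 mm across. Sleeve fin in this frame: 16 mm long (x), 20 mm thick (y: pinch it so, or push its front); top centre at x = 14 mm plus the sleeve's joint value, z = 52 mm; below the fin a collar reaches z = 29 mm.
- sleeve2 (a joint): Spring sleeve of coupler 2 (brass collar 58 mm across, from 6 mm behind the mouth): 0 = forward, positive = drawn back from the mouth, m, end stop 0.020. Spring 5 N forward, 11 N fully back. Draw it past 0.0175 (to the stop is fine; 3 N more): the catch drops in and holds it at about 0.0165, bore free. It goes fully forward only if the bore is empty or the plug home.
- pad2 (a point): Top centre of coupler 2's catch pad (28 mm square, steel), 113 mm behind the mouth and 124 mm above the shelf. Pressed down 5 to 8 mm (2 to 4 N; firm stop at 8 to 9 mm) it lifts the tooth at the catch's other end, and a held sleeve springs forward. A spring raises it again.
- plug0: Blanking plug, 180 g, lying level, nose to its +x. Origin: on its axis (17 mm above the shelf), at the front face of its 34 mm square flange, which meets the mouth when home. Ahead: steel nose 26 mm in diameter, 48 mm long, grooved, tip tapered. Behind: flange 6 mm, grey grip 24 mm square and 48 mm long, end plate 34 mm square, 6 mm. All alike, any roll fits, two or three present.
- plug1: Blanking plug, 180 g, lying level, nose to its +x. Origin: on its axis (17 mm above the shelf), at the front face of its 34 mm square flange, which meets the mouth when home. Ahead: steel nose 26 mm in diameter, 48 mm long, grooved, tip tapered. Behind: flange 6 mm, grey grip 24 mm square and 48 mm long, end plate 34 mm square, 6 mm. All alike, any roll fits, two or three present.
- plug2: Blanking plug, 180 g, lying level, nose to its +x. Origin: on its axis (17 mm above the shelf), at the front face of its 34 mm square flange, which meets the mouth when home. Ahead: steel nose 26 mm in diameter, 48 mm long, grooved, tip tapered. Behind: flange 6 mm, grey grip 24 mm square and 48 mm long, end plate 34 mm square, 6 mm. All alike, any roll fits, two or three present.
- tag: Lockout tag: plain aluminium plate 90 mm wide (y), 130 tall (z), 9 thick (x), 200 g, standing in one of four slots (30 mm deep, 11 wide, 50 apart) of a fixed plywood rack; the tallest plate there, the only one with an eye, a 30 mm square hole. Origin: centre of the eye, 85 mm above the lower edge, 45 below the top edge. Pinch the top edge across the thickness, at most 25 mm deep.
- peg_mid (a point): Midpoint on the axis of the steel peg on the peg stand, 158 mm above the shelf. Peg 12 mm in diameter, along x of this frame: from the post's face 38 mm at +x to the free end 37 mm at -x, rising 12 degrees towards the free end.
- bar0: Ski wax bar, 70 mm wide, 85 mm tall, 9 mm thick, standing in a rack slot; not to be disturbed. Origin: lower edge, middle.
- bar1: Ski wax bar, 70 mm wide, 85 mm tall, 9 mm thick, standing in a rack slot; not to be disturbed. Origin: lower edge, middle.
- bar2: Ski wax bar, 70 mm wide, 85 mm tall, 9 mm thick, standing in a rack slot; not to be disturbed. Origin: lower edge, middle.
- carabiner: Silver carabiner, about 100 by 55 mm, 10 mm thick, lying flat; bystander, not to be disturbed. Origin: centre of the underside.
- boot_brush: Birch boot brush, 150 by 50 by 36 mm; bystander, not to be disturbed. Origin: centre of the underside.
- scraper: Yellow plastic ice scraper, a flat 140 by 75 mm blade 6 mm thick; bystander, not to be disturbed. Origin: centre of the underside.
- lunch_box: Closed stainless steel lunch box, 184 by 124 by 64 mm; bystander, not to be disturbed. Origin: centre of the underside.
- wax_bottle: Plastic bottle, 56 mm across, 130 mm tall; bystander, not to be disturbed. Origin: centre of the underside.
- pegstand: Fixed peg stand: steel base plate 90 by 100 by 12 mm, wooden post 24 mm square in section and 168 mm high at its origin, peg on its -x face. Origin: underside, below the post.

How it is judged:
By the outcome, as a careful person would: the job done as asked, in the order asked, and still so for the second after the job is handed in, with the robot touching nothing.
Of plug0, plug1, plug2 only 2 to 3 are there at a start; the rules pass over those that are not, and their reading is None.
At some moment in a run one of plug0, plug1, plug2 may be knocked a few centimetres aside while the robot is not near it.
It also fails if it takes over 210 s, if anything falls off the work surface, if the arm or the gripper's body presses on something with over 40 N, if the wrist force passes 120 N, or if a joint passes its speed limit or range.

ROBOT

A 7-joint arm with a two-finger parallel gripper is mounted at the origin on the work surface. World frame = base frame: x ahead of the robot, y to its left, z up, the work surface at z = 0. Lengths are in mm, angles in rad, forces in N, time in s.
With the tool pointing down it reaches from about 400 to 875 mm from the base axis. Payload 6.5 kg.
Tool frame: the origin (TCP) lies midway between the tips of the shut fingers; the grasp point (between the pads) lies robot.grip_depth behind it (robot.grip_depth is the distance from the TCP to the grasp point, in mm); z points along the fingers, y is the line along which they close (so a half turn about z gives the same grasp; the last joint's range is limited). The gripper opens to 88 mm and grips with 3 to 60 N. Pads are 18 mm wide; open, the fingers measure 123 mm over their backs; the gripper's body (75 mm by 187 mm) begins 45 mm behind the grasp point.
Start: joints at [-1.383, 0.536, -0.004, 1.538, 0.003, 1.067, -0.071], TCP at [163.2, 629.171, 238.716] pointing down, gripper open.
Joint ranges: [-2.7, 2.7], [-0.37, 2.16], [-1.27, 1.26], [0.24, 2.4], [-1.31, 4.45], [0.19, 1.91], [-2.76, 2.76]. Speed limits (rad/s): [2.39, 2.39, 3.14, 3.14, 3.14, 3.14, 3.14].

INTERFACE

Orientations are given as a 3x3 rotation matrix whose columns are the frame's x, y, z axes.
In Python, from cell import robot gives the robot as it stands.
- The arm moves only by the tool apply_moves, never from a script. Its argument "commands" is a list of rows, each an object with "linear": the shift along the tool's x, y, z in m, a list of three; "delta_rot": the turn, a rotation vector about the tool's x, y, z in rad, a list of three; "grip": the opening, from 0 (shut) to 1 (fully open). A call has 1 to 20 rows; each row is the pose to reach, as a shift and turn from the pose commanded when the call began, along the tool's axes at that moment; what a row does not reach only later rows make up. A row lasts 1/8 s, in which the tool goes at most 62.5 mm and 10.7 degrees, less where a joint would pass 70% of its speed; a pose out of reach is approached as far as the arm can. A call with a gripper value outside its range is refused whole. The fingers move at their own pace and stop on an object; "grip_force" is the grip in N (left out, the last holds). Time passes only in rows, so rows that repeat a pose let the fingers close. It gives the time, the measured TCP pose, the force, the opening and the grip force at its end, in the units of the state.
- robot.read_state(): the state, without advancing time (a new reading comes with each control period).
- robot.camera(name): name is "scene" or "top"; returns a dict with "frame" (420x560x3 uint8, red, green, blue), "z_map" (420x560 float32, mm along the optical axis (not along the pixel's ray), 0 where there is no reading), "mtx" (3x3 intrinsics, pixels), "rvec" (rotation vector, rad) and "tvec" (3), from world to camera coordinates, as OpenCV has them. Camera axes: x right, y down, z forward; pixel columns grow to the right and rows downward; lengths in mm; the calibration is good to about 2 mm. A picture is of the moment at which its call begins.
- robot.finish_job(): hands the job in; it is judged then, once.
The state is a dict: "t": time; "qpos": joint angles; "qd": joint speeds; "joint_efforts": joint torques, N m; "position": TCP position; "tool_rot": TCP orientation; "ft_force": force on the tool from outside, world axes, zero at the start; "ft_torque": the same for the moment, N m; "gripper_width": finger opening in mm; "grasp_force": force on a finger pad.
Only numpy, scipy, OpenCV 4.12 (cv2) and the standard library are available. Lean on these libraries where they do the work, as an engineer would, in place of code of your own. Each camera call takes 0.05 s, during which the arm holds its last target. There are 200 camera calls.

## Working session

There is one attempt and no reset: what is moved stays moved. The work goes in short steps, Python scripts to look and compute and a tool call to move; the robot and the scene stay as the last step left them, time stands still between calls to the robot, and variables do not carry over. Pictures are saved under pics/ and viewed, at most 14 in all, crops included, and the job is handed in when it is done.

Besides the shell and the picture viewer there is one more tool, called after "Call:" by a JSON object that holds its "api" and its "payload", one argument or row to a line. apply_moves: Moves the arm, as the interface text tells. Its arguments: {"type":"object","properties":{"commands":{"type":"array","items":{"type":"object","properties":{"linear":{"type":"array","items":{"type":"number"}},"delta_rot":{"type":"array","items":{"type":"number"}},"grip":{"type":"number"}}}},"grip_force":{"type":"number"}},"required":["commands"]}

```bash
mkdir -p pics; ls; python3 - <<'E'
from cell import robot
import cv2,numpy as np
s=robot.read_state(); print(s, robot.grip_depth)
for n in("scene","top"):
    c=robot.camera(n); np.savez(f"pics/{n}0.npz",**c); cv2.imwrite(f"pics/{n}0.png",cv2.resize(c["frame"][:,:,::-1],(800,600)))
    print(n,c["mtx"],c["rvec"],c["tvec"],(c["z_map"]>0).mean())
E
```

```text
pics
{'t': 0.0, 'qpos': array([-1.38320056,  0.53716768, -0.00441163,  1.53884291,  0.00260336,
        1.06728509, -0.07119543]), 'qd': array([ 4.48140168e-04, -1.20697145e-03,  1.18414760e-03,  5.17742800e-04,
        1.15925569e-04, -1.15077481e-03, -7.39253481e-06]), 'joint_efforts': array([-1.52279699e-04, -5.70973885e+01,  9.90756042e-01, -2.51600540e+01,
       -5.62388892e-02,  1.79090118e-02,  1.86383336e-04]), 'position': array([163.0842    , 628.59012342, 237.85012701]), 'tool_rot': array([[-9.67980149e-01,  2.51026588e-01, -2.87783750e-04],
       [ 2.51026713e-01,  9.67978714e-01, -1.67289095e-03],
       [-1.41371561e-04, -1.69156664e-03, -9.99998559e-01]]), 'ft_force': array([-0.55306626, -0.50318396, -0.64956179]), 'ft_torque': array([ 0.04922873, -0.0119322 ,  0.03566155]), 'grasp_force': 0.0, 'gripper_width': 88.36215182543818} 18.700000000000003
scene [[499.71461604   0.         282.32006604]
 [  0.         499.71461604 210.9377952 ]
 [  0.           0.           1.        ]] [ 0.70134255  2.61784722 -1.14268191] [ 535.52742368 -116.43149028 1430.9300116 ] 0.9901488095238096
top [[474.64830569   0.         284.06354049]
 [  0.         474.64830569 205.08169244]
 [  0.           0.           1.        ]] [ 2.16034159 -2.11229206  0.17361122] [  -4.21793362  615.46353658 1248.02984417] 0.9960884353741497
```

View pics/scene0.png

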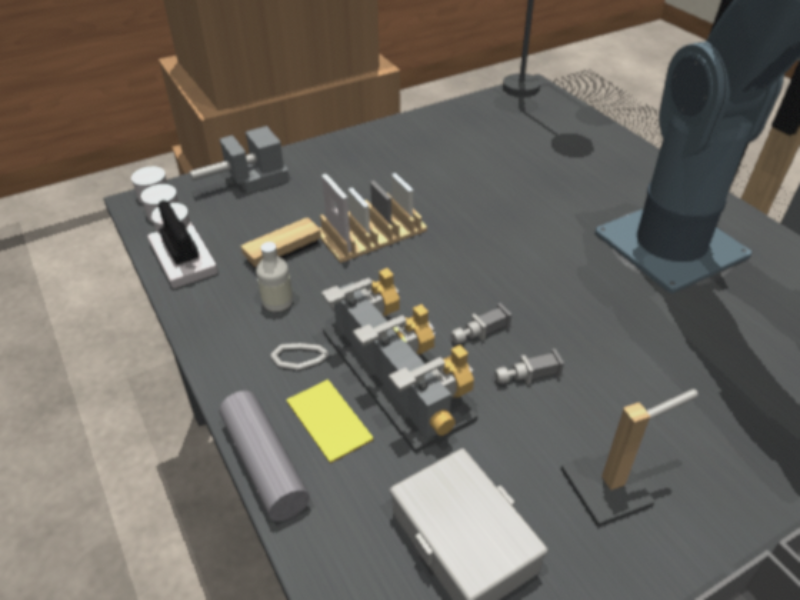

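View pics/top0.png

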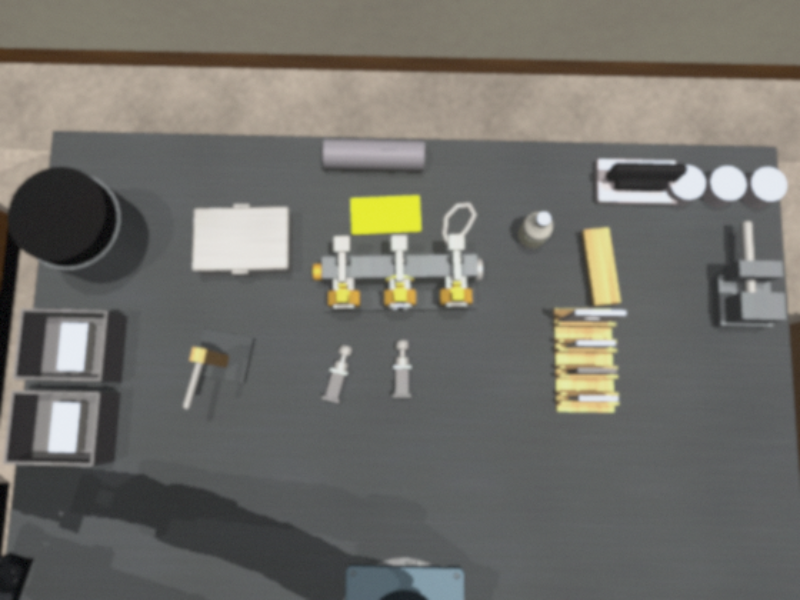

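Scene: two plugs at top-view (340,373) and (402,370), with the manifold fins at (343,295), (400,295) and (457,293). The rack is on the right, with the tag in its farthest slot (590,313), and the peg is at (192,380). Next I'll measure from depth.

```bash
cat > h.py <<'E'
import numpy as np,cv2
from cell import robot
def cloud(c):
    R,_=cv2.Rodrigues(np.array(c["rvec"],float)); K=c["mtx"]; z=c["z_map"].astype(float)
    v,u=np.mgrid[:z.shape[0],:z.shape[1]]
    P=np.stack([(u-K[0,2])/K[0,0]*z,(v-K[1,2])/K[1,1]*z,z],-1)
    W=(P-np.array(c["tvec"]).ravel())@R
    W[z==0]=np.nan
    return W
def comps(W,lo,hi,box,minn=6):
    x0,x1,y0,y1=box
    m=((W[...,2]>lo)&(W[...,2]<hi)&(W[...,0]>x0)&(W[...,0]<x1)&(W[...,1]>y0)&(W[...,1]<y1)).astype(np.uint8)
    n,l,s,_=cv2.connectedComponentsWithStats(m,connectivity=8)
    out=[]
    for i in range(1,n):
        if s[i,4]>=minn: out.append(W[l==i])
    return out
def show(P):
    (c,sz,a)=cv2.minAreaRect(P[:,:2].astype(np.float32))
    return len(P),P.mean(0).round(1),"rect",np.round(c,1),np.round(sz,1),round(a,1),"z",P[:,2].min().round(1),P[:,2].max().round(1)
E
python3 - <<'E'
from h import *
for n in("top","scene"):
    c=dict(np.load(f"pics/{n}0.npz")); W=cloud(c)
    print(n,"table z",np.nanmedian(W[...,2][(abs(W[...,0]-400)<40)&(abs(W[...,1])<150)]))
    for nm,lo,hi,box in[("tops",112,140,(400,900,-250,300)),("low",8,60,(350,560,-120,250)),("peg",140,190,(350,700,200,500)),("rack",30,200,(300,700,-560,-260)),("tagtop",105,200,(300,700,-560,-260))]:
        for P in comps(W,lo,hi,box): print(nm,*show(P))
E
```

```text
top table z -0.18423563492335782
tops 84 [ 744.5 -237.9  128.9] rect [ 744.7 -237.9] [21.3 23.6] 89.2 z 112.8 136.2
tops 206 [676.9  23.1 122.4] rect [668.4  24.2] [84.  26.2] 1.3 z 113.1 129.2
tops 223 [678.9 -82.  121.9] rect [671.5 -84.8] [85.6 27.1] 7.1 z 112.0 129.1
tops 224 [671.6 128.4 122.5] rect [663.8 128.1] [83.5 27.1] 2.6 z 114.8 132.6
tops 47 [596.3  19.9 120.8] rect [596.3  19.8] [15.7 15.5] 1.3 z 113.6 126.6
tops 56 [600.8 -84.7 121.6] rect [600.8 -84.9] [16.5 19. ] 2.6 z 115.6 129.4
tops 49 [592.  124.2 121.3] rect [591.9 124.4] [19.3 15. ] 88.7 z 113.0 128.0
low 356 [467.6  13.9  28.1] rect [471.7  13.7] [107.3  32.6] 0.1 z 13.0 37.2
low 363 [455.8 135.4  27.7] rect [460.7 134.5] [ 33.7 107.8] 76.6 z 8.7 39.6
peg 296 [451.4 365.3 163.9] rect [440.9 368.2] [ 24.8 103.9] 81.6 z 142.8 176.4
rack 612 [ 652.1 -374.3   35.8] rect [ 654.1 -374.3] [97.9 51.2] 7.1 z 30.0 44.1
rack 466 [ 569.9 -333.3   88.2] rect [ 571.8 -339.3] [111.1  21.8] 89.8 z 30.4 146.5
rack 324 [ 521.3 -335.1   59.7] rect [ 523.2 -339.4] [ 22.6 109.6] 0.9 z 30.4 100.0
rack 306 [ 472.8 -335.2   60.4] re
[... 588 characters left out ...]
25.9 121.2] rect [669.4  24.2] [84.6 31.3] 2.4 z 112.3 127.6
tops 91 [594.6 127.5 119.1] rect [594.1 125.3] [18.  23.6] 1.9 z 112.1 124.1
tops 348 [674.6 130.5 121. ] rect [665.9 127.9] [83.7 31.1] 5.5 z 112.0 127.1
low 509 [469.6  18.6  24.6] rect [473.7  16.9] [110.2  38.2] 2.5 z 8.1 36.4
low 593 [458.2 141.1  24.4] rect [461.3 135.5] [ 37.2 109.7] 75.2 z 8.1 37.6
peg 573 [460.2 369.3 160.9] rect [443.  370.4] [ 26.1 105.8] 79.6 z 140.2 172.1
rack 1837 [ 513.8 -329.5   69.8] rect [ 500.5 -338.3] [115.4 176.9] 89.1 z 30.0 142.0
rack 408 [ 653.2 -371.2   35.3] rect [ 653.9 -373.6] [98.1 58.2] 7.8 z 30.2 41.8
tagtop 230 [ 576.6 -329.2  127.3] rect [ 574.3 -336.4] [12.5 96.7] 1.7 z 105.1 142.0
```

```bash
cat >> h.py <<'E'
from scipy.spatial.transform import Rotation as Ro
def plan(p,yaw=None,s=None):
    """tool shift (m) and turn to reach TCP p (mm) with tool y at yaw (rad) from world y, pointing down"""
    s=s or robot.read_state(); R=s["tool_rot"]
    d=R.T@(np.array(p)-s["position"])/1000
    rv=np.zeros(3)
    if yaw is not None:
        c,n=np.cos(yaw),np.sin(yaw)
        T=np.array([[-c,-n,0],[-n,c,0],[0,0,-1]]).T
        rv=(Ro.from_matrix(R.T@T)).as_rotvec()
    print("lin",d.round(4),"rot",rv.round(4)); return d,rv
E
python3 - <<'E'
from h import *
plan([593,124.8,238],0.0406)
E
```

```text
lin [-0.5426 -0.3798  0.0006] rot [-1.500e-03 -1.000e-04 -2.943e-01]
```

Call:
{"api": "apply_moves", "payload": {
  "commands": [
    {"linear": [-0.03, -0.02, 0], "delta_rot": [0, 0, -0.03], "grip": 1},
    {"linear": [-0.08, -0.055, 0], "delta_rot": [0, 0, -0.07], "grip": 1},
    {"linear": [-0.13, -0.09, 0], "delta_rot": [0, 0, -0.1], "grip": 1},
    {"linear": [-0.18, -0.125, 0], "delta_rot": [0, 0, -0.13], "grip": 1},
    {"linear": [-0.23, -0.16, 0], "delta_rot": [0, 0, -0.16], "grip": 1},
    {"linear": [-0.28, -0.195, 0], "delta_rot": [0, 0, -0.19], "grip": 1},
    {"linear": [-0.33, -0.23, 0], "delta_rot": [0, 0, -0.22], "grip": 1},
    {"linear": [-0.38, -0.265, 0], "delta_rot": [0, 0, -0.25], "grip": 1},
    {"linear": [-0.43, -0.3, 0], "delta_rot": [0, 0, -0.28], "grip": 1},
    {"linear": [-0.48, -0.335, 0], "delta_rot": [0, 0, -0.294], "grip": 1},
    {"linear": [-0.52, -0.365, 0], "delta_rot": [-0.0015, 0, -0.294], "grip": 1},
    {"linear": [-0.5426, -0.38, 0], "delta_rot": [-0.0015, 0, -0.294], "grip": 1},
    {"linear": [-0.5426, -0.38, 0], "delta_rot": [-0.0015, 0, -0.294], "grip": 1},
    {"linear": [-0.5426, -0.38, 0], "delta_rot": [-0.0015, 0, -0.294], "grip": 1}
  ],
  "grip_force": 10
}}

```text
t: 1.85
position: [592.1, 126.5, 238.3]
tool_rot: [[-0.999, -0.042, -0.001], [-0.042, 0.999, 0.002], [0.001, 0.002, -1.0]]
ft_force: [0.4, -0.1, -0.3]
gripper_width: 87.9
grasp_force: 0.0
```

```bash
python3 - <<'E'
from h import *
plan([593,124.8,104],0.0406)
s=robot.read_state();print(s['t'],s['position'],s['ft_force'],s['qpos'].round(2))
E
```

```text
lin [-0.001  -0.0021  0.1343] rot [ 0.0022 -0.001   0.0011]
1.85 [592.05275372 126.53088916 238.34555059] [ 0.41249053 -0.14698917 -0.32201402] [-0.38  0.46  0.13  1.67 -0.07  1.02  1.39]
```

Call:
{"api": "apply_moves", "payload": {
  "commands": [
    {"linear": [-0.001, -0.002, 0.04], "delta_rot": [0.002, -0.001, 0.001], "grip": 1},
    {"linear": [-0.001, -0.002, 0.08], "delta_rot": [0.002, -0.001, 0.001], "grip": 0.7},
    {"linear": [-0.001, -0.002, 0.11], "delta_rot": [0.002, -0.001, 0.001], "grip": 0.6},
    {"linear": [-0.001, -0.002, 0.125], "delta_rot": [0.002, -0.001, 0.001], "grip": 0.5},
    {"linear": [-0.001, -0.002, 0.134], "delta_rot": [0.002, -0.001, 0.001], "grip": 0.4},
    {"linear": [-0.001, -0.002, 0.134], "delta_rot": [0.002, -0.001, 0.001], "grip": 0.35},
    {"linear": [-0.001, -0.002, 0.134], "delta_rot": [0.002, -0.001, 0.001], "grip": 0.32},
    {"linear": [-0.001, -0.002, 0.134], "delta_rot": [0.002, -0.001, 0.001], "grip": 0.3}
  ],
  "grip_force": 8
}}

```text
t: 2.85
position: [594.7, 123.5, 105.6]
tool_rot: [[-0.999, -0.039, 0.003], [-0.039, 0.999, -0.0], [-0.003, -0.0, -1.0]]
ft_force: [-0.3, -0.2, -0.2]
gripper_width: 26.9
grasp_force: 0.0
```

Call:
{"api": "apply_moves", "payload": {
  "commands": [
    {"linear": [0, 0, 0], "grip": 0.25},
    {"linear": [0, 0, 0], "grip": 0.1},
    {"linear": [0, 0, 0], "grip": 0.0},
    {"linear": [0, 0, 0], "grip": 0.0},
    {"linear": [0, 0, 0], "grip": 0.0}
  ],
  "grip_force": 8
}}

```text
$.commands[0]: bad value
```

Call:
{"api": "apply_moves", "payload": {
  "commands": [
    {"linear": [0, 0, 0], "delta_rot": [0, 0, 0], "grip": 0.25},
    {"linear": [0, 0, 0], "delta_rot": [0, 0, 0], "grip": 0.1},
    {"linear": [0, 0, 0], "delta_rot": [0, 0, 0], "grip": 0.0},
    {"linear": [0, 0, 0], "delta_rot": [0, 0, 0], "grip": 0.0},
    {"linear": [0, 0, 0], "delta_rot": [0, 0, 0], "grip": 0.0}
  ],
  "grip_force": 8
}}

```text
t: 3.48
position: [594.5, 125.4, 105.3]
tool_rot: [[-0.999, -0.04, 0.002], [-0.04, 0.999, 0.002], [-0.002, 0.002, -1.0]]
ft_force: [-1.0, 5.3, 3.6]
gripper_width: 20.0
grasp_force: 8.0
```

```bash
python3 - <<'E'
from h import *
s=robot.read_state();print(s['t'],s['position'],s['ft_force'],s['ft_torque'],s['gripper_width'],s['grasp_force'])
E
```

```text
3.475 [594.50228114 125.35942068 105.33099909] [-1.02791875  5.25110628  3.62473284] [ 1.1336478   0.08133192 -0.0061728 ] 19.95399255317774 8.000347539782524
```

Call:
{"api": "apply_moves", "payload": {
  "commands": [
    {"linear": [0, 0.002, 0], "delta_rot": [0, 0, 0], "grip": 0.0},
    {"linear": [-0.004, 0.002, 0], "delta_rot": [0, 0, 0], "grip": 0.0},
    {"linear": [-0.008, 0.002, 0], "delta_rot": [0, 0, 0], "grip": 0.0},
    {"linear": [-0.012, 0.002, 0], "delta_rot": [0, 0, 0], "grip": 0.0},
    {"linear": [-0.016, 0.002, 0], "delta_rot": [0, 0, 0], "grip": 0.0},
    {"linear": [-0.02, 0.002, 0], "delta_rot": [0, 0, 0], "grip": 0.0},
    {"linear": [-0.022, 0.002, 0], "delta_rot": [0, 0, 0], "grip": 0.0},
    {"linear": [-0.022, 0.002, 0], "delta_rot": [0, 0, 0], "grip": 0.0}
  ],
  "grip_force": 35
}}

```text
t: 4.47
position: [613.4, 126.2, 105.2]
tool_rot: [[-0.999, -0.039, -0.005], [-0.039, 0.999, -0.001], [0.005, -0.001, -1.0]]
ft_force: [-10.1, 2.1, 14.9]
gripper_width: 19.4
grasp_force: 35.0
```

```bash
python3 - <<'E'
from h import *
s=robot.read_state();print(s['t'],s['position'],s['ft_force'],s['ft_torque'],s['gripper_width'],s['grasp_force'])
E
```

```text
4.475 [613.41608815 126.21168046 105.20012081] [-10.12475815   2.05205235  14.92264221] [ 0.367685    2.20071702 -0.00674725] 19.435906567705235 35.00518977642059
```

Call:
{"api": "apply_moves", "payload": {
  "commands": [
    {"linear": [-0.001, 0, -0.001], "delta_rot": [0, 0, 0], "grip": 0.0},
    {"linear": [-0.002, 0, -0.002], "delta_rot": [0, 0, 0], "grip": 0.0},
    {"linear": [-0.003, 0, -0.002], "delta_rot": [0, 0, 0], "grip": 0.0},
    {"linear": [-0.003, 0, -0.002], "delta_rot": [0, 0, 0], "grip": 0.0}
  ]
}}

```text
t: 4.97
position: [614.3, 126.3, 105.3]
tool_rot: [[-0.999, -0.04, -0.009], [-0.04, 0.999, -0.002], [0.009, -0.001, -1.0]]
ft_force: [-11.4, 1.4, 5.8]
gripper_width: 19.8
grasp_force: 35.0
```

```bash
python3 - <<'E'
from h import *
s=robot.read_state();print(s['t'],s['position'],s['ft_force'],s['ft_torque'],s['gripper_width'],s['grasp_force'])
E
```

```text
4.975 [614.32897518 126.25167773 105.30353446] [-11.41932998   1.41684533   5.80801491] [0.50383856 2.23679128 0.02353112] 19.819022171058613 35.00361979007721
```

Call:
{"api": "apply_moves", "payload": {
  "commands": [
    {"linear": [-0.001, 0, 0], "delta_rot": [0, 0, 0], "grip": 0.0},
    {"linear": [-0.002, 0, 0], "delta_rot": [0, 0, 0], "grip": 0.0},
    {"linear": [-0.002, 0, 0], "delta_rot": [0, 0, 0], "grip": 0.0},
    {"linear": [0.002, 0, 0], "delta_rot": [0, 0, 0], "grip": 0.0},
    {"linear": [0.005, 0, 0], "delta_rot": [0, 0, 0], "grip": 0.0},
    {"linear": [0.007, 0, 0], "delta_rot": [0, 0, 0], "grip": 0.0},
    {"linear": [0.008, 0, 0], "delta_rot": [0, 0, 0], "grip": 0.0},
    {"linear": [0.008, 0, 0], "delta_rot": [0, 0, 0], "grip": 0.0}
  ]
}}

```text
t: 5.98
position: [611.4, 126.1, 105.5]
tool_rot: [[-0.999, -0.039, 0.002], [-0.039, 0.999, -0.001], [-0.002, -0.001, -1.0]]
ft_force: [4.0, 3.4, -14.0]
gripper_width: 19.9
grasp_force: 35.0
```

```bash
python3 - <<'E'
from h import *
s=robot.read_state();print(s['t'],s['position'],s['ft_force'],s['ft_torque'],s['gripper_width'],s['grasp_force'])
E
```

```text
5.975 [611.38737137 126.07999005 105.51228366] [  4.01081164   3.44151835 -14.00788337] [ 0.8750177  -0.95881146 -0.01388589] 19.872861786706842 34.994813203811646
```

Call:
{"api": "apply_moves", "payload": {
  "commands": [
    {"linear": [0, 0, 0], "delta_rot": [0, 0, 0], "grip": 0.2},
    {"linear": [0, 0, 0], "delta_rot": [0, 0, 0], "grip": 0.4},
    {"linear": [0, 0, -0.01], "delta_rot": [0, 0, 0], "grip": 0.4},
    {"linear": [0, 0, -0.03], "delta_rot": [0, 0, 0], "grip": 0.4},
    {"linear": [0, 0, -0.04], "delta_rot": [0, 0, 0], "grip": 0.4},
    {"linear": [0, 0, -0.04], "delta_rot": [0, 0, 0], "grip": 0.4},
    {"linear": [0, 0, -0.04], "delta_rot": [0, 0, 0], "grip": 0.4}
  ]
}}

```text
t: 6.85
position: [610.7, 126.0, 146.6]
tool_rot: [[-0.999, -0.039, 0.001], [-0.039, 0.999, -0.001], [-0.001, -0.001, -1.0]]
ft_force: [0.2, -0.2, 0.7]
gripper_width: 35.1
grasp_force: 0.0
```

```bash
python3 - <<'E'
from h import *
s=robot.read_state();print(s['t'],s['position'],s['ft_force'],s['gripper_width'])
plan([597.5,20.5,105],0.0406)
c=robot.camera("top");W=cloud(c)
for P in comps(W,8,60,(350,560,-120,250)):print(*show(P))
E
```

```text
6.85 [610.72583823 126.03845967 146.62248577] [ 0.23789109 -0.21774085  0.74305699] 35.11249286965394
lin [ 0.0174 -0.1049  0.0417] rot [-0.0006  0.0009 -0.0012]
354 [467.8  14.   28.2] rect [471.7  14.2] [106.9  32.5] 0.7 z 14.9 39.2
```

Call:
{"api": "apply_moves", "payload": {
  "commands": [
    {"linear": [0.006, -0.03, 0], "delta_rot": [0, 0, 0], "grip": 0.4},
    {"linear": [0.012, -0.07, 0], "delta_rot": [0, 0, 0], "grip": 0.4},
    {"linear": [0.017, -0.1, 0], "delta_rot": [0, 0, 0], "grip": 0.4},
    {"linear": [0.0174, -0.105, 0], "delta_rot": [0, 0, 0], "grip": 0.4},
    {"linear": [0.0174, -0.105, 0], "delta_rot": [0, 0, 0], "grip": 0.4},
    {"linear": [0.0174, -0.105, 0.01], "delta_rot": [0, 0, 0], "grip": 0.4},
    {"linear": [0.0174, -0.105, 0.03], "delta_rot": [0, 0, 0], "grip": 0.4},
    {"linear": [0.0174, -0.105, 0.0415], "delta_rot": [0, 0, 0], "grip": 0.4},
    {"linear": [0.0174, -0.105, 0.0415], "delta_rot": [0, 0, 0], "grip": 0.4},
    {"linear": [0.0174, -0.105, 0.0415], "delta_rot": [0, 0, 0], "grip": 0.2},
    {"linear": [0.0174, -0.105, 0.0415], "delta_rot": [0, 0, 0], "grip": 0.0},
    {"linear": [0.0174, -0.105, 0.0415], "delta_rot": [0, 0, 0], "grip": 0.0},
    {"linear": [0.0174, -0.105, 0.0415], "delta_rot": [0, 0, 0], "grip": 0.0},
    {"linear": [0.0174, -0.105, 0.0415], "delta_rot": [0, 0, 0], "grip": 0.0}
  ],
  "grip_force": 20
}}

```text
t: 8.65
position: [598.3, 20.6, 105.9]
tool_rot: [[-0.999, -0.039, 0.002], [-0.039, 0.999, -0.0], [-0.002, -0.0, -1.0]]
ft_force: [-0.3, 0.1, 4.4]
gripper_width: 19.5
grasp_force: 20.0
```

```bash
python3 - <<'E'
from h import *
s=robot.read_state();print(s['t'],s['position'],s['ft_force'],s['gripper_width'])
E
```

```text
8.65 [598.29064854  20.55146099 105.86836328] [-0.29527792  0.12781655  4.44188823] 19.541053903830704
```

Call:
{"api": "apply_moves", "payload": {
  "commands": [
    {"linear": [-0.004, 0, -0.0005], "delta_rot": [0, 0, 0], "grip": 0.0},
    {"linear": [-0.008, 0, -0.0005], "delta_rot": [0, 0, 0], "grip": 0.0},
    {"linear": [-0.012, 0, -0.001], "delta_rot": [0, 0, 0], "grip": 0.0},
    {"linear": [-0.016, 0, -0.001], "delta_rot": [0, 0, 0], "grip": 0.0},
    {"linear": [-0.02, 0, -0.0015], "delta_rot": [0, 0, 0], "grip": 0.0},
    {"linear": [-0.023, 0, -0.0015], "delta_rot": [0, 0, 0], "grip": 0.0},
    {"linear": [-0.025, 0, -0.0015], "delta_rot": [0, 0, 0], "grip": 0.0},
    {"linear": [-0.0265, 0, -0.0015], "delta_rot": [0, 0, 0], "grip": 0.0},
    {"linear": [-0.0265, 0, -0.0015], "delta_rot": [0, 0, 0], "grip": 0.0}
  ],
  "grip_force": 35
}}

```text
t: 9.78
position: [618.6, 21.4, 105.7]
tool_rot: [[-0.999, -0.039, -0.011], [-0.039, 0.999, -0.001], [0.011, -0.0, -1.0]]
ft_force: [-15.4, -0.2, 12.9]
gripper_width: 19.6
grasp_force: 35.0
```

Call:
{"api": "apply_moves", "payload": {
  "commands": [
    {"linear": [0.002, 0, 0], "delta_rot": [0, 0, 0], "grip": 0.0},
    {"linear": [0.005, 0, 0], "delta_rot": [0, 0, 0], "grip": 0.0},
    {"linear": [0.008, 0, 0], "delta_rot": [0, 0, 0], "grip": 0.0},
    {"linear": [0.01, 0, 0], "delta_rot": [0, 0, 0], "grip": 0.0},
    {"linear": [0.01, 0, 0], "delta_rot": [0, 0, 0], "grip": 0.0}
  ]
}}

```text
t: 10.4
position: [615.1, 21.2, 106.0]
tool_rot: [[-0.999, -0.039, 0.003], [-0.039, 0.999, -0.001], [-0.003, -0.001, -1.0]]
ft_force: [7.0, 0.7, -11.1]
gripper_width: 19.9
grasp_force: 35.0
```

Call:
{"api": "apply_moves", "payload": {
  "commands": [
    {"linear": [0, 0, 0], "delta_rot": [0, 0, 0], "grip": 0.3},
    {"linear": [0, 0, 0], "delta_rot": [0, 0, 0], "grip": 0.45},
    {"linear": [0, 0, -0.02], "delta_rot": [0, 0, 0], "grip": 0.5},
    {"linear": [0, 0, -0.06], "delta_rot": [0, 0, 0], "grip": 0.5},
    {"linear": [0, -0.03, -0.08], "delta_rot": [0, 0, 0], "grip": 0.7},
    {"linear": [0, -0.08, -0.08], "delta_rot": [0, 0, 0], "grip": 0.7},
    {"linear": [0, -0.13, -0.08], "delta_rot": [0, 0, 0], "grip": 0.7},
    {"linear": [0, -0.15, -0.08], "delta_rot": [0, 0, 0], "grip": 0.7},
    {"linear": [0, -0.15, -0.08], "delta_rot": [0, 0, 0], "grip": 0.7}
  ]
}}

```text
t: 11.52
position: [620.1, -130.0, 187.8]
tool_rot: [[-0.999, -0.037, 0.002], [-0.037, 0.999, -0.001], [-0.002, -0.001, -1.0]]
ft_force: [-0.3, -0.7, 0.1]
gripper_width: 61.8
grasp_force: 0.0
```

```bash
cat > look.py <<'E'
from h import *
s=robot.read_state();print(s['t'],s['position'],s['ft_force'])
for n in("top","scene"):
    c=robot.camera(n);W=cloud(c); cv2.imwrite(f"pics/last_{n}.png",cv2.resize(c["frame"][:,:,::-1],(800,600)))
    for P in comps(W,8,60,(350,565,-150,250),60):
        Q=P[P[:,2]>12]; X=Q[:,:2]-Q[:,:2].mean(0); v=np.linalg.svd(X,full_matrices=False)[2][0]; v*=np.sign(v[0])
        print(n,*show(P),"axis",np.arctan2(v[1],v[0]).round(3))
    for P in comps(W,112,140,(560,640,-250,300)):print(n,"fin/top",*show(P))
E
python3 look.py
```

```text
11.525 [ 620.14526692 -129.95585727  187.82124279] [-0.26064261 -0.68796849  0.11326483]
top 367 [469.5 166.3  27.7] rect [474.4 166.9] [ 34.2 106.8] 86.3 z 8.1 39.5 axis -0.076
top 353 [467.4  14.   28.4] rect [471.5  14.5] [106.4  32.5] 1.0 z 13.6 40.0 axis 0.005
top fin/top 36 [630.7 126.4 120.4] rect [630.5 126.3] [12.6 17.3] 89.4 z 112.1 125.6
top fin/top 26 [632.9  20.6 121.4] rect [633.3  20.7] [12.6 10.4] 1.3 z 115.0 126.1
top fin/top 55 [609.1 124.9 121.4] rect [609.4 124.9] [15.9 18.5] 1.3 z 116.4 127.4
top fin/top 48 [613.8  20.3 121.5] rect [613.7  21.1] [16.1 18.4] 5.0 z 114.1 128.1
top fin/top 44 [599.  -84.  121.6] rect [600.8 -84.7] [16.1 18.6] 1.5 z 113.4 126.9
scene 515 [469.6  18.7  24.5] rect [473.   14.4] [ 37.6 111.5] 89.9 z 8.4 37.2 axis 0.014
scene 611 [472.1 172.   25. ] rect [475.4 168. ] [ 36.8 110. ] 86.4 z 8.1 37.5 axis -0.071
scene fin/top 68 [602.9 -81.3 118.9] rect [602.5 -83.2] [16.5 23.7] 3.7 z 112.3 124.7
scene fin/top 19 [636.  -81.  119.3] rect [635.9 -82.6] [ 6.6 15.6] 3.1 z 114.3 124.7
scene fin/top 112 [621.1  23.8 119.6] rect [622.6  21.7] [34.3 23.9] 1.0 z 112.3 124.4
scene fin/top 136 [618.2 128.2 119.5] rect [620.3 125.9] [22.6 38.2] 86.2 z 112.3 125.2
```

```bash
python3 - <<'E'
from h import *
plan([442,14,90],0.01);plan([442,14,5],0.01)
E
```

```text
lin [0.1726 0.1475 0.0971] rot [0.0011 0.0016 0.0313]
lin [0.1727 0.1474 0.1821] rot [0.0011 0.0016 0.0313]
```

Call:
{"api": "apply_moves", "payload": {
  "commands": [
    {"linear": [0.03, 0.02, 0], "delta_rot": [0, 0, 0.01], "grip": 0.6},
    {"linear": [0.07, 0.06, 0], "delta_rot": [0, 0, 0.02], "grip": 0.6},
    {"linear": [0.11, 0.095, 0], "delta_rot": [0.001, 0.0015, 0.03], "grip": 0.6},
    {"linear": [0.15, 0.125, 0.01], "delta_rot": [0.001, 0.0015, 0.031], "grip": 0.6},
    {"linear": [0.17, 0.145, 0.04], "delta_rot": [0.001, 0.0015, 0.031], "grip": 0.6},
    {"linear": [0.1726, 0.1475, 0.08], "delta_rot": [0.001, 0.0015, 0.031], "grip": 0.6},
    {"linear": [0.1726, 0.1475, 0.12], "delta_rot": [0.001, 0.0015, 0.031], "grip": 0.6},
    {"linear": [0.1726, 0.1475, 0.15], "delta_rot": [0.001, 0.0015, 0.031], "grip": 0.6},
    {"linear": [0.1726, 0.1475, 0.17], "delta_rot": [0.001, 0.0015, 0.031], "grip": 0.6},
    {"linear": [0.1726, 0.1475, 0.178], "delta_rot": [0.001, 0.0015, 0.031], "grip": 0.6},
    {"linear": [0.1726, 0.1475, 0.178], "delta_rot": [0.001, 0.0015, 0.031], "grip": 0.6},
    {"linear": [0.1726, 0.1475, 0.178], "delta_rot": [0.001, 0.0015, 0.031], "grip": 0.6}
  ]
}}

```text
t: 13.12
position: [442.6, 12.3, 9.3]
tool_rot: [[-1.0, -0.009, 0.001], [-0.009, 1.0, -0.001], [-0.001, -0.001, -1.0]]
ft_force: [0.7, 0.1, 0.3]
gripper_width: 52.6
grasp_force: 0.0
```

```bash
python3 - <<'E'
from h import *
s=robot.read_state();print(s['t'],s['position'],s['ft_force'],s['tool_rot'].round(4))
plan([442,14,5],0.01)
E
```

```text
13.125 [442.58105664  12.29240977   9.33273453] [0.67478863 0.12764644 0.33301639] [[-1.     -0.0089  0.0011]
 [-0.009   1.     -0.0011]
 [-0.0011 -0.0011 -1.    ]]
lin [0.0006 0.0017 0.0043] rot [-0.0011  0.0011 -0.0011]
```

Call:
{"api": "apply_moves", "payload": {
  "commands": [
    {"linear": [0, 0.0017, 0.002], "delta_rot": [-0.001, 0.001, 0], "grip": 0.6},
    {"linear": [0, 0.0017, 0.004], "delta_rot": [-0.001, 0.001, 0], "grip": 0.5},
    {"linear": [0, 0.0017, 0.004], "delta_rot": [-0.001, 0.001, 0], "grip": 0.4},
    {"linear": [0, 0.0017, 0.004], "delta_rot": [-0.001, 0.001, 0], "grip": 0.3},
    {"linear": [0, 0.0017, 0.004], "delta_rot": [-0.001, 0.001, 0], "grip": 0.2},
    {"linear": [0, 0.0017, 0.004], "delta_rot": [-0.001, 0.001, 0], "grip": 0.1},
    {"linear": [0, 0.0017, 0.004], "delta_rot": [-0.001, 0.001, 0], "grip": 0.1},
    {"linear": [0, 0.0017, 0.004], "delta_rot": [-0.001, 0.001, 0], "grip": 0.1}
  ],
  "grip_force": 40
}}

```text
t: 14.12
position: [442.0, 13.4, 4.6]
tool_rot: [[-1.0, -0.008, -0.001], [-0.008, 1.0, -0.001], [0.001, -0.001, -1.0]]
ft_force: [-0.0, -1.3, 1.1]
gripper_width: 23.8
grasp_force: 40.0
```

```bash
python3 - <<'E'
from h import *
s=robot.read_state();print(s['t'],s['position'],s['ft_force'],s['tool_rot'].round(4),s['gripper_width'],s['grasp_force'])
E
```

```text
14.125 [442.02493756  13.44850589   4.61451115] [-1.60046761e-04 -1.25954804e+00  1.10424174e+00] [[-1.0e+00 -8.2e-03 -1.2e-03]
 [-8.2e-03  1.0e+00 -5.0e-04]
 [ 1.2e-03 -5.0e-04 -1.0e+00]] 23.803640791242152 39.97024219483137
```

```bash
python3 - <<'E'
from h import *
plan([480,15.8,57.6],0.04)
E
```

```text
lin [-0.0379  0.002  -0.053 ] rot [-0.0005 -0.0012 -0.0318]
```

Call:
{"api": "apply_moves", "payload": {
  "commands": [
    {"linear": [0, 0, -0.015], "delta_rot": [0, 0, 0], "grip": 0.1},
    {"linear": [0, 0, -0.035], "delta_rot": [0, 0, 0], "grip": 0.1},
    {"linear": [-0.01, 0.001, -0.05], "delta_rot": [-0.0005, -0.001, -0.015], "grip": 0.1},
    {"linear": [-0.025, 0.002, -0.0535], "delta_rot": [-0.0005, -0.001, -0.032], "grip": 0.1},
    {"linear": [-0.038, 0.002, -0.0535], "delta_rot": [-0.0005, -0.001, -0.032], "grip": 0.1},
    {"linear": [-0.038, 0.002, -0.0535], "delta_rot": [-0.0005, -0.001, -0.032], "grip": 0.1},
    {"linear": [-0.038, 0.002, -0.0535], "delta_rot": [-0.0005, -0.001, -0.032], "grip": 0.1},
    {"linear": [-0.038, 0.002, -0.0535], "delta_rot": [-0.0005, -0.001, -0.032], "grip": 0.1}
  ]
}}

```text
t: 15.12
position: [479.2, 15.7, 57.6]
tool_rot: [[-0.999, -0.04, -0.002], [-0.04, 0.999, -0.0], [0.002, -0.0, -1.0]]
ft_force: [0.6, 0.0, -1.1]
gripper_width: 24.0
grasp_force: 40.0
```

```bash
cat > st.py <<'E'
from h import *
import sys
s=robot.read_state();print(round(s['t'],2),s['position'].round(2),"F",s['ft_force'].round(1),"T",s['ft_torque'].round(2),s['tool_rot'].round(4).tolist(),s['gripper_width'].round(1),s['grasp_force'].round(1))
a=[float(v) for v in sys.argv[1:]]
if a: plan(a[:3],a[3] if len(a)>3 else None)
E
python3 st.py 480 15.8 57.6 0.04
python3 - <<'E'
from h import *
c=robot.camera("scene"); i=cv2.resize(c["frame"][180:320,200:420,::-1],(792,504),interpolation=cv2.INTER_CUBIC); cv2.imwrite("pics/ins1.png",i)
E
```

```text
Traceback (most recent call last):
  File "st.py", line 3, in <module>
    s=robot.read_state();print(round(s['t'],2),s['position'].round(2),"F",s['ft_force'].round(1),"T",s['ft_torque'].round(2),s['tool_rot'].round(4).tolist(),s['gripper_width'].round(1),s['grasp_force'].round(1))
                                                                                                                                                             ^^^^^^^^^^^^^^^^^^^^^^^^
AttributeError: 'float' object has no attribute 'round'
```

View pics/ins1.png

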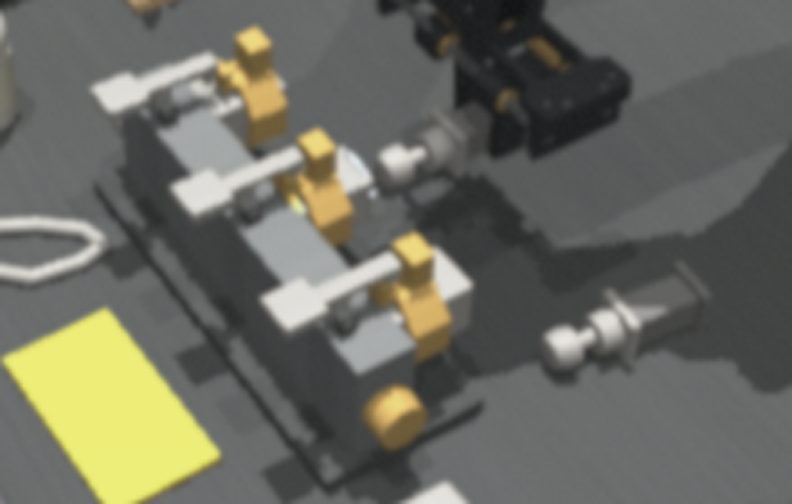

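The crop shows the plug held level at (440,140), its tip at (395,165) facing mouth 1 at (355,180). Sleeves 0 and 1 are held back.

Call:
{"api": "apply_moves", "payload": {
  "commands": [
    {"linear": [-0.01, 0, 0], "delta_rot": [0, 0, 0], "grip": 0.1},
    {"linear": [-0.018, 0, 0], "delta_rot": [0, 0, 0], "grip": 0.1},
    {"linear": [-0.023, 0, 0], "delta_rot": [0, 0, 0], "grip": 0.1},
    {"linear": [-0.027, 0, 0], "delta_rot": [0, 0, 0], "grip": 0.1},
    {"linear": [-0.031, 0, 0], "delta_rot": [0, 0, 0], "grip": 0.1},
    {"linear": [-0.035, 0, 0], "delta_rot": [0, 0, 0], "grip": 0.1},
    {"linear": [-0.035, 0, 0], "delta_rot": [0, 0, 0], "grip": 0.1}
  ]
}}

```text
t: 16.05
position: [515.3, 17.2, 58.1]
tool_rot: [[-0.999, -0.04, 0.0], [-0.04, 0.999, -0.0], [-0.0, -0.0, -1.0]]
ft_force: [-0.5, -0.6, -1.6]
gripper_width: 23.5
grasp_force: 40.0
```

```bash
sed -i "s/s\['gripper_width'\].round(1),s\['grasp_force'\].round(1)/round(float(s['gripper_width']),1),round(float(s['grasp_force']),1)/" st.py; python3 st.py 548 18.5 57.6 0.04
```

```text
16.05 [515.32  17.21  58.05] F [-0.5 -0.6 -1.6] T [ 0.    0.05 -0.03] [[-0.9992, -0.0402, 0.0001], [-0.0402, 0.9992, -0.0], [-0.0001, -0.0, -1.0]] 23.5 40.0
lin [-0.0327 -0.      0.0005] rot [-0.      0.0001  0.0002]
```

No contact so far, so I'll keep going and finish with a firm push.

Call:
{"api": "apply_moves", "payload": {
  "commands": [
    {"linear": [-0.005, 0, 0.0005], "delta_rot": [0, 0, 0], "grip": 0.1},
    {"linear": [-0.01, 0, 0.0005], "delta_rot": [0, 0, 0], "grip": 0.1},
    {"linear": [-0.015, 0, 0.0005], "delta_rot": [0, 0, 0], "grip": 0.1},
    {"linear": [-0.02, 0, 0.0005], "delta_rot": [0, 0, 0], "grip": 0.1},
    {"linear": [-0.024, 0, 0.0005], "delta_rot": [0, 0, 0], "grip": 0.1},
    {"linear": [-0.028, 0, 0.0005], "delta_rot": [0, 0, 0], "grip": 0.1},
    {"linear": [-0.03, 0, 0.0005], "delta_rot": [0, 0, 0], "grip": 0.1},
    {"linear": [-0.03, 0, 0.0005], "delta_rot": [0, 0, 0], "grip": 0.1}
  ]
}}

```text
t: 17.05
position: [545.1, 18.4, 57.5]
tool_rot: [[-0.999, -0.04, -0.0], [-0.04, 0.999, -0.0], [0.0, -0.0, -1.0]]
ft_force: [-0.9, 0.4, -1.3]
gripper_width: 23.7
grasp_force: 40.0
```

Call:
{"api": "apply_moves", "payload": {
  "commands": [
    {"linear": [-0.002, 0, 0], "delta_rot": [0, 0, 0], "grip": 0.1},
    {"linear": [-0.004, 0, 0], "delta_rot": [0, 0, 0], "grip": 0.1},
    {"linear": [-0.006, 0, 0], "delta_rot": [0, 0, 0], "grip": 0.1},
    {"linear": [-0.006, 0, 0], "delta_rot": [0, 0, 0], "grip": 0.1}
  ]
}}

```text
t: 17.55
position: [546.8, 18.5, 56.4]
tool_rot: [[-0.999, -0.04, -0.009], [-0.04, 0.999, -0.0], [0.009, 0.0, -1.0]]
ft_force: [-8.8, -0.4, 2.6]
gripper_width: 23.6
grasp_force: 40.0
```

```bash
python3 st.py
```

```text
17.55 [546.79  18.48  56.44] F [-8.8 -0.4  2.6] T [ 0.02  1.77 -0.06] [[-0.9992, -0.0399, -0.0088], [-0.0399, 0.9992, -0.0003], [0.0088, 0.0, -1.0]] 23.6 40.0
```

Call:
{"api": "apply_moves", "payload": {
  "commands": [
    {"linear": [-0.002, 0, 0], "delta_rot": [0, 0, 0], "grip": 0.1},
    {"linear": [-0.004, 0, 0], "delta_rot": [0, 0, 0], "grip": 0.1},
    {"linear": [-0.004, 0, 0], "delta_rot": [0, 0, 0], "grip": 0.1}
  ]
}}

```text
t: 17.92
position: [547.0, 18.6, 55.9]
tool_rot: [[-0.999, -0.04, -0.016], [-0.04, 0.999, -0.001], [0.016, 0.0, -1.0]]
ft_force: [-19.2, 0.1, 9.8]
gripper_width: 23.9
grasp_force: 40.0
```

```bash
python3 st.py; python3 - <<'E'
from h import *
c=robot.camera("scene"); i=cv2.resize(c["frame"][180:320,200:420,::-1],(792,504),interpolation=cv2.INTER_CUBIC); cv2.imwrite("pics/ins2.png",i)
E
```

```text
17.93 [546.96  18.57  55.93] F [-19.2   0.1   9.8] T [ 0.11  3.59 -0.06] [[-0.9991, -0.0402, -0.0164], [-0.0402, 0.9992, -0.0005], [0.0165, 0.0001, -0.9999]] 23.9 40.0
```

View pics/ins2.png

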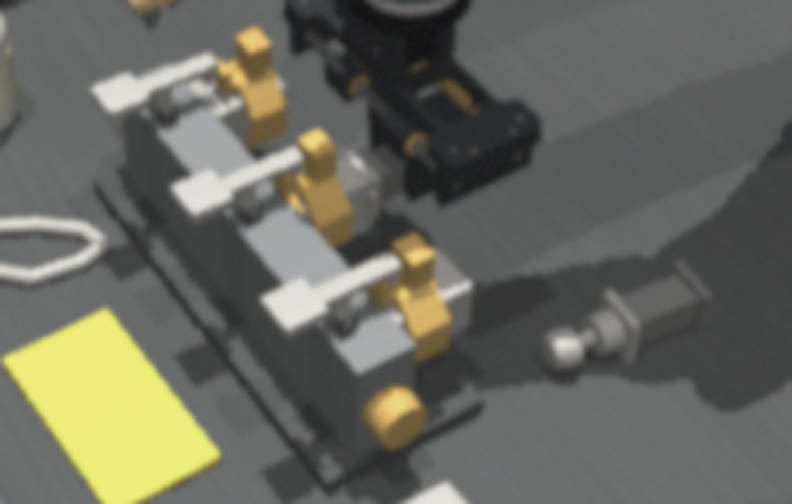

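Firm stop at 19 N with no further motion, and the plug's flange is at the mouth (375,185), so plug A is home. I'll relax, release and lift.

Call:
{"api": "apply_moves", "payload": {
  "commands": [
    {"linear": [0.004, 0, 0], "delta_rot": [0, 0, 0], "grip": 0.1},
    {"linear": [0.007, 0, 0], "delta_rot": [0, 0, 0], "grip": 0.1},
    {"linear": [0.007, 0, 0], "delta_rot": [0, 0, 0], "grip": 0.2},
    {"linear": [0.007, 0, 0], "delta_rot": [0, 0, 0], "grip": 0.4},
    {"linear": [0.007, 0, 0], "delta_rot": [0, 0, 0], "grip": 0.6},
    {"linear": [0.007, 0, 0], "delta_rot": [0, 0, 0], "grip": 0.6},
    {"linear": [0.007, 0, -0.03], "delta_rot": [0, 0, 0], "grip": 0.6},
    {"linear": [0.007, 0, -0.07], "delta_rot": [0, 0, 0], "grip": 0.6},
    {"linear": [0.007, 0, -0.11], "delta_rot": [0, 0, 0], "grip": 0.6},
    {"linear": [0.007, 0, -0.12], "delta_rot": [0, 0, 0], "grip": 0.4},
    {"linear": [0.007, 0, -0.12], "delta_rot": [0, 0, 0], "grip": 0},
    {"linear": [0.007, 0, -0.12], "delta_rot": [0, 0, 0], "grip": 0}
  ]
}}

```text
t: 19.48
position: [547.1, 18.5, 176.1]
tool_rot: [[-0.999, -0.04, -0.002], [-0.04, 0.999, -0.0], [0.002, -0.0, -1.0]]
ft_force: [0.8, -0.5, 0.7]
gripper_width: 25.2
grasp_force: 0.0
```

```bash
python3 st.py 696 24.5 145 0.04
```

```text
19.48 [547.14  18.53 176.14] F [ 0.8 -0.5  0.7] T [0.01 0.02 0.03] [[-0.9992, -0.0403, -0.0025], [-0.0403, 0.9992, -0.0003], [0.0025, -0.0002, -1.0]] 25.2 0.0
lin [-0.1491 -0.      0.0308] rot [-0.0002 -0.0025  0.0003]
```

Call:
{"api": "apply_moves", "payload": {
  "commands": [
    {"linear": [-0.03, 0, 0], "delta_rot": [0, 0, 0], "grip": 0},
    {"linear": [-0.07, 0, 0], "delta_rot": [0, -0.0025, 0], "grip": 0},
    {"linear": [-0.11, 0, 0], "delta_rot": [0, -0.0025, 0], "grip": 0},
    {"linear": [-0.14, 0, 0.01], "delta_rot": [0, -0.0025, 0], "grip": 0},
    {"linear": [-0.149, 0, 0.025], "delta_rot": [0, -0.0025, 0], "grip": 0},
    {"linear": [-0.149, 0, 0.04], "delta_rot": [0, -0.0025, 0], "grip": 0},
    {"linear": [-0.149, 0, 0.046], "delta_rot": [0, -0.0025, 0], "grip": 0},
    {"linear": [-0.149, 0, 0.046], "delta_rot": [0, -0.0025, 0], "grip": 0}
  ]
}}

```text
t: 20.48
position: [695.8, 24.5, 131.0]
tool_rot: [[-0.999, -0.04, 0.001], [-0.04, 0.999, 0.0], [-0.001, 0.0, -1.0]]
ft_force: [-1.1, 0.6, -0.4]
gripper_width: 0.2
grasp_force: 0.0
```

```bash
python3 st.py 696 24.5 117.5 0.04
```

```text
20.48 [695.8   24.47 130.99] F [-1.1  0.6 -0.4] T [0.05 0.03 0.04] [[-0.9992, -0.0402, 0.0007], [-0.0402, 0.9992, 0.0], [-0.0007, 0.0, -1.0]] 0.2 0.0
lin [-0.0002  0.      0.0135] rot [0.     0.0007 0.0002]
```

Call:
{"api": "apply_moves", "payload": {
  "commands": [
    {"linear": [0, 0, 0.004], "delta_rot": [0, 0, 0], "grip": 0},
    {"linear": [0, 0, 0.007], "delta_rot": [0, 0, 0], "grip": 0},
    {"linear": [0, 0, 0.009], "delta_rot": [0, 0, 0], "grip": 0},
    {"linear": [0, 0, 0.011], "delta_rot": [0, 0, 0], "grip": 0},
    {"linear": [0, 0, 0.013], "delta_rot": [0, 0, 0], "grip": 0},
    {"linear": [0, 0, 0.0145], "delta_rot": [0, 0, 0], "grip": 0},
    {"linear": [0, 0, 0.0145], "delta_rot": [0, 0, 0], "grip": 0}
  ]
}}

```text
t: 21.35
position: [700.6, 24.7, 119.9]
tool_rot: [[-0.999, -0.04, 0.011], [-0.04, 0.999, 0.001], [-0.011, 0.0, -1.0]]
ft_force: [4.3, 0.0, 6.8]
gripper_width: 0.5
grasp_force: 3.9
```

```bash
python3 st.py; python3 look.py
```

```text
21.35 [700.57  24.7  119.86] F [4.3 0.  6.8] T [ 0.05 -0.88  0.01] [[-0.9991, -0.0403, 0.0107], [-0.0402, 0.9992, 0.0006], [-0.0107, 0.0002, -0.9999]] 0.5 3.9
21.35 [700.5662781   24.69642269 119.86412665] [4.3416348  0.01428516 6.80500037]
top 368 [469.6 166.3  27.9] rect [474.4 166.9] [ 34.4 106.7] 85.8 z 8.3 39.4 axis -0.077
top fin/top 35 [630.6 126.6 120.5] rect [630.5 126.1] [16.5 12.5] 3.8 z 113.2 125.7
top fin/top 21 [633.6 -83.7 119.2] rect [631.6 -83.4] [16.8 10.9] 3.3 z 112.1 124.7
top fin/top 55 [609.2 124.7 121.4] rect [609.4 124.9] [16.2 18.9] 2.1 z 114.3 125.6
top fin/top 55 [600.9 -84.8 121.6] rect [600.8 -84.6] [16.4 18.5] 1.8 z 116.1 128.2
scene 609 [472.2 171.9  24.9] rect [475.6 168.4] [ 37.8 109.8] 84.2 z 8.3 37.6 axis -0.069
scene fin/top 61 [602.4 -80.7 119.3] rect [602.7 -84.4] [17.  26.7] 7.0 z 113.0 125.0
scene fin/top 70 [598.5  23.6 119.8] rect [597.6  21.7] [23.8 16.7] 84.9 z 112.4 125.6
scene fin/top 140 [618.4 128.3 119.3] rect [620.3 126.2] [37.9 22.9] 1.4 z 112.2 124.8
```

Fin 1 is back at x≈598, so the sleeve is forward and plug A is locked. Next is plug B.

Call:
{"api": "apply_moves", "payload": {
  "commands": [
    {"linear": [0, 0, -0.01], "delta_rot": [0, 0, 0], "grip": 0},
    {"linear": [0, 0, -0.04], "delta_rot": [0, 0, 0], "grip": 0},
    {"linear": [0.01, 0, -0.07], "delta_rot": [0, 0, 0], "grip": 0},
    {"linear": [0.05, 0.02, -0.07], "delta_rot": [0, 0, 0], "grip": 0.3},
    {"linear": [0.09, 0.05, -0.07], "delta_rot": [0, 0, 0], "grip": 0.6},
    {"linear": [0.13, 0.08, -0.07], "delta_rot": [0, 0, 0.02], "grip": 0.6},
    {"linear": [0.17, 0.11, -0.07], "delta_rot": [0, 0, 0.06], "grip": 0.6},
    {"linear": [0.21, 0.135, -0.07], "delta_rot": [0, 0, 0.1], "grip": 0.6},
    {"linear": [0.245, 0.155, -0.06], "delta_rot": [0, 0, 0.115], "grip": 0.6},
    {"linear": [0.245, 0.155, -0.04], "delta_rot": [0, 0, 0.115], "grip": 0.6},
    {"linear": [0.245, 0.155, -0.04], "delta_rot": [0, 0, 0.115], "grip": 0.6}
  ]
}}

```text
t: 22.82
position: [444.4, 169.2, 155.8]
tool_rot: [[-0.997, 0.074, -0.0], [0.074, 0.997, -0.001], [0.0, -0.001, -1.0]]
ft_force: [0.3, -0.5, 0.2]
gripper_width: 52.7
grasp_force: 0.0
```

```bash
python3 st.py 445 169.5 5 -0.075
```

```text
22.82 [444.44 169.18 155.8 ] F [ 0.3 -0.5  0.2] T [-0.    0.02  0.03] [[-0.9973, 0.074, -0.0003], [0.074, 0.9973, -0.0012], [0.0002, -0.0012, -1.0]] 52.7 0.0
lin [-0.0006  0.0005  0.1508] rot [-0.0012 -0.0002  0.0009]
```

Call:
{"api": "apply_moves", "payload": {
  "commands": [
    {"linear": [0, 0.0005, 0.04], "delta_rot": [-0.001, 0, 0], "grip": 0.6},
    {"linear": [0, 0.0005, 0.08], "delta_rot": [-0.001, 0, 0], "grip": 0.6},
    {"linear": [0, 0.0005, 0.115], "delta_rot": [-0.001, 0, 0], "grip": 0.6},
    {"linear": [0, 0.0005, 0.135], "delta_rot": [-0.001, 0, 0], "grip": 0.6},
    {"linear": [0, 0.0005, 0.145], "delta_rot": [-0.001, 0, 0], "grip": 0.6},
    {"linear": [0, 0.0005, 0.15], "delta_rot": [-0.001, 0, 0], "grip": 0.6},
    {"linear": [0, 0.0005, 0.15], "delta_rot": [-0.001, 0, 0], "grip": 0.6},
    {"linear": [0, 0.0005, 0.15], "delta_rot": [-0.001, 0, 0], "grip": 0.5},
    {"linear": [0, 0.0005, 0.15], "delta_rot": [-0.001, 0, 0], "grip": 0.35},
    {"linear": [0, 0.0005, 0.15], "delta_rot": [-0.001, 0, 0], "grip": 0.2},
    {"linear": [0, 0.0005, 0.15], "delta_rot": [-0.001, 0, 0], "grip": 0.1},
    {"linear": [0, 0.0005, 0.15], "delta_rot": [-0.001, 0, 0], "grip": 0.1},
    {"linear": [0, 0.0005, 0.15], "delta_rot": [-0.001, 0, 0], "grip": 0.1}
  ],
  "grip_force": 40
}}

```text
t: 24.45
position: [446.3, 170.1, 6.7]
tool_rot: [[-0.997, 0.075, 0.003], [0.075, 0.997, 0.001], [-0.003, 0.001, -1.0]]
ft_force: [-1.4, -0.7, 5.7]
gripper_width: 23.7
grasp_force: 40.0
```

```bash
python3 st.py 475 120.6 58 0.04
```

```text
24.45 [446.34 170.15   6.66] F [-1.4 -0.7  5.7] T [-0.02  0.18  0.  ] [[-0.9972, 0.0746, 0.0026], [0.0746, 0.9972, 0.0013], [-0.0025, 0.0015, -1.0]] 23.7 40.0
lin [-0.0324 -0.0472 -0.0513] rot [ 0.0013  0.0026 -0.1147]
```

Call:
{"api": "apply_moves", "payload": {
  "commands": [
    {"linear": [0, 0, -0.02], "delta_rot": [0, 0, 0], "grip": 0.1},
    {"linear": [0, 0, -0.045], "delta_rot": [0, 0, 0], "grip": 0.1},
    {"linear": [-0.01, -0.015, -0.053], "delta_rot": [0, 0, -0.04], "grip": 0.1},
    {"linear": [-0.02, -0.03, -0.053], "delta_rot": [0, 0, -0.08], "grip": 0.1},
    {"linear": [-0.032, -0.047, -0.053], "delta_rot": [0, 0, -0.115], "grip": 0.1},
    {"linear": [-0.032, -0.047, -0.053], "delta_rot": [0, 0, -0.115], "grip": 0.1},
    {"linear": [-0.032, -0.047, -0.053], "delta_rot": [0, 0, -0.115], "grip": 0.1},
    {"linear": [-0.032, -0.047, -0.053], "delta_rot": [0, 0, -0.115], "grip": 0.1},
    {"linear": [-0.032, -0.047, -0.053], "delta_rot": [0, 0, -0.115], "grip": 0.1}
  ]
}}

```text
t: 25.58
position: [474.1, 121.4, 59.4]
tool_rot: [[-0.999, -0.041, 0.002], [-0.041, 0.999, 0.001], [-0.002, 0.001, -1.0]]
ft_force: [-0.5, -0.2, -1.2]
gripper_width: 23.8
grasp_force: 40.0
```

```bash
python3 st.py 475 120.6 59.7 0.04;python3 st.py 511 122.1 59.7 0.04
```

```text
25.57 [474.08 121.41  59.38] F [-0.5 -0.2 -1.2] T [ 0.05 -0.01  0.04] [[-0.9992, -0.0412, 0.0021], [-0.0412, 0.9992, 0.0013], [-0.0021, 0.0012, -1.0]] 23.8 40.0
lin [-0.0009 -0.0008 -0.0003] rot [0.0012 0.0021 0.0012]
25.57 [474.08 121.41  59.38] F [-0.5 -0.2 -1.2] T [ 0.05 -0.01  0.04] [[-0.9992, -0.0412, 0.0021], [-0.0412, 0.9992, 0.0013], [-0.0021, 0.0012, -1.0]] 23.8 40.0
lin [-0.0369 -0.0008 -0.0002] rot [0.0012 0.0021 0.0012]
```

Call:
{"api": "apply_moves", "payload": {
  "commands": [
    {"linear": [-0.005, -0.0008, -0.0003], "delta_rot": [0, 0, 0.001], "grip": 0.1},
    {"linear": [-0.015, -0.0008, -0.0003], "delta_rot": [0, 0, 0.001], "grip": 0.1},
    {"linear": [-0.022, -0.0008, -0.0003], "delta_rot": [0, 0, 0.001], "grip": 0.1},
    {"linear": [-0.027, -0.0008, -0.0003], "delta_rot": [0, 0, 0.001], "grip": 0.1},
    {"linear": [-0.032, -0.0008, -0.0003], "delta_rot": [0, 0, 0.001], "grip": 0.1},
    {"linear": [-0.037, -0.0008, -0.0003], "delta_rot": [0, 0, 0.001], "grip": 0.1},
    {"linear": [-0.037, -0.0008, -0.0003], "delta_rot": [0, 0, 0.001], "grip": 0.1}
  ]
}}

```text
t: 26.45
position: [511.8, 121.4, 59.9]
tool_rot: [[-0.999, -0.039, 0.003], [-0.039, 0.999, 0.001], [-0.003, 0.001, -1.0]]
ft_force: [-0.1, -0.3, -1.8]
gripper_width: 24.0
grasp_force: 40.0
```

```bash
python3 st.py 544 123.4 59.7 0.04
```

```text
26.45 [511.83 121.41  59.85] F [-0.1 -0.3 -1.8] T [0.02 0.06 0.01] [[-0.9992, -0.039, 0.0026], [-0.039, 0.9992, 0.0011], [-0.0027, 0.001, -1.0]] 24.0 40.0
lin [-0.0322  0.0007  0.0002] rot [ 0.001   0.0027 -0.001 ]
```

Call:
{"api": "apply_moves", "payload": {
  "commands": [
    {"linear": [-0.005, 0.0003, 0], "delta_rot": [0, 0, -0.001], "grip": 0.1},
    {"linear": [-0.01, 0.0007, 0], "delta_rot": [0, 0, -0.001], "grip": 0.1},
    {"linear": [-0.015, 0.0007, 0], "delta_rot": [0, 0, -0.001], "grip": 0.1},
    {"linear": [-0.02, 0.0007, 0], "delta_rot": [0, 0, -0.001], "grip": 0.1},
    {"linear": [-0.025, 0.0007, 0], "delta_rot": [0, 0, -0.001], "grip": 0.1},
    {"linear": [-0.029, 0.0007, 0], "delta_rot": [0, 0, -0.001], "grip": 0.1},
    {"linear": [-0.032, 0.0007, 0], "delta_rot": [0, 0, -0.001], "grip": 0.1},
    {"linear": [-0.035, 0.0007, 0], "delta_rot": [0, 0, -0.001], "grip": 0.1},
    {"linear": [-0.037, 0.0007, 0], "delta_rot": [0, 0, -0.001], "grip": 0.1},
    {"linear": [-0.037, 0.0007, 0], "delta_rot": [0, 0, -0.001], "grip": 0.1}
  ]
}}

```text
t: 27.7
position: [544.1, 123.3, 58.8]
tool_rot: [[-0.999, -0.041, -0.006], [-0.041, 0.999, -0.0], [0.006, -0.0, -1.0]]
ft_force: [-10.1, 0.2, 2.2]
gripper_width: 24.0
grasp_force: 40.0
```

```bash
python3 st.py
```

```text
27.7 [544.09 123.31  58.84] F [-10.1   0.2   2.2] T [ 0.    1.82 -0.07] [[-0.9992, -0.0407, -0.0063], [-0.0407, 0.9992, -0.0003], [0.0063, -0.0, -1.0]] 24.0 40.0
```

Contact at 544.1, as predicted. I'll push firmly, relax, release and go to pad 0.

Call:
{"api": "apply_moves", "payload": {
  "commands": [
    {"linear": [-0.002, 0, 0], "delta_rot": [0, 0, 0], "grip": 0.1},
    {"linear": [-0.004, 0, 0], "delta_rot": [0, 0, 0], "grip": 0.1},
    {"linear": [-0.004, 0, 0], "delta_rot": [0, 0, 0], "grip": 0.1}
  ]
}}

```text
t: 28.08
position: [544.3, 123.3, 58.2]
tool_rot: [[-0.999, -0.041, -0.014], [-0.041, 0.999, -0.001], [0.014, -0.001, -1.0]]
ft_force: [-19.0, -0.3, 9.0]
gripper_width: 23.7
grasp_force: 40.0
```

Call:
{"api": "apply_moves", "payload": {
  "commands": [
    {"linear": [0.004, 0, 0], "delta_rot": [0, 0, 0], "grip": 0.1},
    {"linear": [0.007, 0, 0], "delta_rot": [0, 0, 0], "grip": 0.1},
    {"linear": [0.007, 0, 0], "delta_rot": [0, 0, 0], "grip": 0.2},
    {"linear": [0.007, 0, 0], "delta_rot": [0, 0, 0], "grip": 0.4},
    {"linear": [0.007, 0, 0], "delta_rot": [0, 0, 0], "grip": 0.6},
    {"linear": [0.007, 0, 0], "delta_rot": [0, 0, 0], "grip": 0.6},
    {"linear": [0.007, 0, -0.03], "delta_rot": [0, 0, 0], "grip": 0.6},
    {"linear": [0.007, 0, -0.07], "delta_rot": [0, 0, 0], "grip": 0.6},
    {"linear": [0.007, 0, -0.11], "delta_rot": [0, 0, 0], "grip": 0.6},
    {"linear": [0.007, 0, -0.12], "delta_rot": [0, 0, 0], "grip": 0.4},
    {"linear": [0.007, 0, -0.12], "delta_rot": [0, 0, 0], "grip": 0},
    {"linear": [0.007, 0, -0.12], "delta_rot": [0, 0, 0], "grip": 0}
  ]
}}

```text
t: 29.58
position: [544.3, 123.1, 178.5]
tool_rot: [[-0.999, -0.04, 0.0], [-0.04, 0.999, 0.0], [-0.0, 0.0, -1.0]]
ft_force: [0.5, -0.4, -0.4]
gripper_width: 24.8
grasp_force: 0.0
```

```bash
python3 st.py 691 129.3 131 0.04
```

```text
29.57 [544.27 123.14 178.53] F [ 0.5 -0.4 -0.4] T [ 0.05 -0.04  0.03] [[-0.9992, -0.0403, 0.0002], [-0.0403, 0.9992, 0.0004], [-0.0002, 0.0004, -1.0]] 24.8 0.0
lin [-0.1469  0.0002  0.0476] rot [0.0004 0.0002 0.0003]
```

Call:
{"api": "apply_moves", "payload": {
  "commands": [
    {"linear": [-0.03, 0, 0], "delta_rot": [0, 0, 0], "grip": 0},
    {"linear": [-0.07, 0, 0], "delta_rot": [0, 0, 0], "grip": 0},
    {"linear": [-0.11, 0, 0], "delta_rot": [0, 0, 0], "grip": 0},
    {"linear": [-0.14, 0, 0.01], "delta_rot": [0, 0, 0], "grip": 0},
    {"linear": [-0.147, 0, 0.025], "delta_rot": [0, 0, 0], "grip": 0},
    {"linear": [-0.147, 0, 0.04], "delta_rot": [0, 0, 0], "grip": 0},
    {"linear": [-0.147, 0, 0.0475], "delta_rot": [0, 0, 0], "grip": 0},
    {"linear": [-0.147, 0, 0.0475], "delta_rot": [0, 0, 0], "grip": 0},
    {"linear": [-0.147, 0, 0.0515], "delta_rot": [0, 0, 0], "grip": 0},
    {"linear": [-0.147, 0, 0.0545], "delta_rot": [0, 0, 0], "grip": 0},
    {"linear": [-0.147, 0, 0.0565], "delta_rot": [0, 0, 0], "grip": 0},
    {"linear": [-0.147, 0, 0.0585], "delta_rot": [0, 0, 0], "grip": 0},
    {"linear": [-0.147, 0, 0.0605], "delta_rot": [0, 0, 0], "grip": 0},
    {"linear": [-0.147, 0, 0.062], "delta_rot": [0, 0, 0], "grip": 0},
    {"linear": [-0.147, 0, 0.062], "delta_rot": [0, 0, 0], "grip": 0}
  ]
}}

```text
t: 31.45
position: [694.9, 129.5, 120.8]
tool_rot: [[-0.999, -0.04, 0.009], [-0.04, 0.999, 0.002], [-0.009, 0.002, -1.0]]
ft_force: [3.1, -0.6, 6.3]
gripper_width: 0.1
grasp_force: 3.3
```

```bash
python3 st.py; python3 look.py
```

```text
31.45 [694.93 129.48 120.8 ] F [ 3.1 -0.6  6.3] T [ 0.   -0.52  0.  ] [[-0.9992, -0.0399, 0.0088], [-0.0399, 0.9992, 0.0021], [-0.0088, 0.0018, -1.0]] 0.1 3.3
31.45 [694.92834067 129.4760086  120.79739558] [ 3.13196509 -0.64307707  6.29287292]
top fin/top 25 [632.9  20.7 119.8] rect [633.1  20.7] [10.9 10.4] 1.2 z 116.0 125.4
top fin/top 18 [634.9 -83.  120.2] rect [635.3 -83.2] [11.4  8.1] 89.1 z 112.1 126.8
top fin/top 47 [596.2  19.8 121.2] rect [596.3  19.8] [15.9 15.5] 1.2 z 115.6 127.4
top fin/top 56 [600.8 -84.6 121.9] rect [600.7 -84.5] [16.5 18.6] 1.7 z 114.1 127.6
scene fin/top 11 [636.4 -83.  119.6] rect [637.8 -82.2] [14.   4.8] 62.1 z 116.4 121.7
scene fin/top 13 [593.   29.5 117.8] rect [593.   29.5] [7.2 4.6] 58.8 z 112.3 121.3
scene fin/top 60 [591.7 127.6 120. ] rect [591.4 126.4] [23.4 14.5] 89.9 z 112.5 123.6
```

Call:
{"api": "apply_moves", "payload": {
  "commands": [
    {"linear": [0, 0, -0.01], "delta_rot": [0, 0, 0], "grip": 0},
    {"linear": [0, 0, -0.05], "delta_rot": [0, 0, 0], "grip": 0},
    {"linear": [0, 0, -0.09], "delta_rot": [0, 0, 0], "grip": 0},
    {"linear": [0.04, -0.05, -0.12], "delta_rot": [0, 0, 0], "grip": 0},
    {"linear": [0.06, -0.1, -0.14], "delta_rot": [0, 0, 0], "grip": 0.1},
    {"linear": [0.06, -0.15, -0.14], "delta_rot": [0, 0, 0], "grip": 0.2},
    {"linear": [0.06, -0.2, -0.14], "delta_rot": [0, 0, 0], "grip": 0.3},
    {"linear": [0.06, -0.25, -0.14], "delta_rot": [0, 0, 0], "grip": 0.4},
    {"linear": [0.06, -0.27, -0.14], "delta_rot": [0, 0, 0], "grip": 0.4},
    {"linear": [0.06, -0.27, -0.14], "delta_rot": [0, 0, 0], "grip": 0.4}
  ]
}}

```text
t: 32.8
position: [642.4, -143.8, 257.8]
tool_rot: [[-0.999, -0.038, 0.002], [-0.038, 0.999, 0.001], [-0.002, 0.001, -1.0]]
ft_force: [0.1, 1.4, 0.2]
gripper_width: 35.2
grasp_force: 0.0
```

```bash
python3 st.py; python3 look.py; python3 - <<'E'
from h import *
print(robot.read_state()['qpos'].round(2))
for n in("top","scene"):
    c=robot.camera(n);W=cloud(c);cv2.imwrite(f"pics/v_{n}.png",c["frame"][:,:,::-1])
    f=c["frame"].astype(int); wood=(f[...,0]-f[...,2])>40
    for lab,msk in(("peg",~wood),("post",wood)):
        V=W.copy(); V[~msk]=np.nan
        for P in comps(V,143,200,(330,500,300,450)):
            print(n,lab,*show(P)); 
            if lab=="peg":
                m=P.mean(0);d=np.linalg.svd(P-m,full_matrices=False)[2][0];d*=np.sign(d[0]);t=(P-m)@d
                print(" axis",d.round(3),"yaw",np.arctan2(d[1],d[0]).round(3),"ends",(m+t.min()*d).round(1),(m+t.max()*d).round(1))
    for P in comps(W,100,200,(540,610,-420,-260)):
        print(n,"tag",*show(P))
        Q=P[P[:,2]>P[:,2].max()-12]; print("  top strip",*show(Q)); d=np.polyfit(P[:,1],P[:,0],1); print("  slope",d)
E
```

```text
32.8 [ 642.35 -143.85  257.77] F [0.1 1.4 0.2] T [ 0.08 -0.04  0.03] [[-0.9993, -0.0381, 0.0018], [-0.0381, 0.9993, 0.0012], [-0.0018, 0.0011, -1.0]] 35.2 0.0
32.8 [ 642.3538938  -143.84870034  257.76820932] [0.06023851 1.38453466 0.2224793 ]
top fin/top 34 [630.6 126.8 120.6] rect [630.6 127. ] [16.6 10.6] 2.6 z 116.9 125.0
top fin/top 25 [632.7  20.7 120.8] rect [632.7  20.7] [11.5 10.4] 1.3 z 116.5 125.2
top fin/top 19 [634.8 -83.4 119.2] rect [635.4 -83. ] [ 9.2 11.1] 4.6 z 113.3 124.7
top fin/top 46 [596.3  19.8 121.2] rect [596.2  19.8] [16.  15.5] 1.3 z 113.4 127.3
top fin/top 56 [600.9 -84.7 121.1] rect [601.2 -84.6] [16.1 18.9] 1.3 z 115.8 127.8
top fin/top 49 [591.9 124.1 121.8] rect [591.8 124.2] [18.7 14.6] 89.9 z 112.1 125.9
scene fin/top 65 [603.  -81.7 119.3] rect [602.8 -84.2] [19.2 23.3] 2.6 z 112.4 124.9
scene fin/top 16 [635.3 -81.  119. ] rect [634.9 -82.6] [ 7.3 12. ] 3.5 z 112.9 121.9
scene fin/top 78 [599.1  22.7 119.4] rect [598.  21.] [23.3 17.4] 86.4 z 112.0 125.0
scene fin/top 32 [633.2  23.1 119.4] rect [631.3  21.6] [18.7 14.1] 19.1 z 112.0 122.3
scene fi
[... 449 characters left out ...]
3.0 175.8
top tag 206 [ 572.2 -332.5  132.3] rect [ 573.4 -336.1] [ 9.9 91. ] 0.9 z 100.6 146.5
  top strip 129 [ 573.7 -334.   139.7] rect [ 573.8 -336.7] [ 9.  89.1] 0.9 z 134.8 146.5
  slope [1.32202082e-03 5.72660703e+02]
scene peg 381 [448.6 371.6 158.8] rect [442.4 370.4] [ 26.1 106.9] 79.8 z 143.2 172.7
 axis [ 0.977 -0.122 -0.174] yaw -0.124 ends [390.4 378.8 169.2] [496.9 365.5 150.2]
scene post 175 [482.9 364.6 166.6] rect [481.9 363.3] [25.1 25.2] 81.9 z 159.0 170.2
scene tag 186 [ 577.4 -328.5  121.8] rect [ 574.7 -334.9] [11.  94.5] 0.2 z 100.1 142.3
  top strip 58 [ 576.7 -330.1  137.1] rect [ 574.8 -335. ] [10.3 93.5] 0.1 z 130.6 142.3
  slope [-2.21480525e-02  5.70082463e+02]
```

Both sleeves 0 and 1 are forward at their original readings. Now the tag: approach with the tool's y turned along world x.

```bash
python3 st.py 574.2 -336 200 -1.559
```

```text
33.0 [ 643.05 -140.03  257.75] F [-0.  -0.6 -0.1] T [-0.04 -0.02  0.04] [[-0.999, -0.0437, 0.0021], [-0.0437, 0.999, 0.0027], [-0.0023, 0.0026, -1.0]] 35.4 0.0
lin [ 0.0775 -0.1929  0.0571] rot [ 3.8000e-03 -3.0000e-04  1.6027e+00]
```

Call:
{"api": "apply_moves", "payload": {
  "commands": [
    {"linear": [0.005, -0.01, 0], "delta_rot": [0, 0, 0.1], "grip": 0.4},
    {"linear": [0.015, -0.03, 0], "delta_rot": [0, 0, 0.25], "grip": 0.4},
    {"linear": [0.022, -0.05, 0], "delta_rot": [0, 0, 0.42], "grip": 0.4},
    {"linear": [0.03, -0.07, 0], "delta_rot": [0.001, 0, 0.59], "grip": 0.4},
    {"linear": [0.037, -0.09, 0], "delta_rot": [0.001, 0, 0.76], "grip": 0.4},
    {"linear": [0.045, -0.11, 0], "delta_rot": [0.002, 0, 0.93], "grip": 0.4},
    {"linear": [0.052, -0.13, 0], "delta_rot": [0.002, 0, 1.1], "grip": 0.4},
    {"linear": [0.06, -0.15, 0], "delta_rot": [0.003, 0, 1.27], "grip": 0.4},
    {"linear": [0.067, -0.17, 0], "delta_rot": [0.003, 0, 1.42], "grip": 0.4},
    {"linear": [0.074, -0.185, 0.01], "delta_rot": [0.004, 0, 1.55], "grip": 0.4},
    {"linear": [0.0775, -0.193, 0.03], "delta_rot": [0.004, 0, 1.603], "grip": 0.4},
    {"linear": [0.0775, -0.193, 0.05], "delta_rot": [0.004, 0, 1.603], "grip": 0.4},
    {"linear": [0.0775, -0.193, 0.057], "delta_rot": [0.004, 0, 1.603], "grip": 0.4},
    {"linear": [0.0775, -0.193, 0.057], "delta_rot": [0.004, 0, 1.603], "grip": 0.4},
    {"linear": [0.0775, -0.193, 0.057], "delta_rot": [0.004, 0, 1.603], "grip": 0.4}
  ]
}}

```text
t: 34.88
position: [573.8, -338.9, 201.1]
tool_rot: [[-0.009, 1.0, 0.001], [1.0, 0.009, -0.002], [-0.002, 0.001, -1.0]]
ft_force: [-0.3, -0.3, 0.2]
gripper_width: 35.2
grasp_force: 0.0
```

```bash
python3 st.py 574.2 -336 119 -1.559
```

```text
34.88 [ 573.75 -338.86  201.12] F [-0.3 -0.3  0.2] T [-0.09 -0.01 -0.01] [[-0.0088, 1.0, 0.001], [1.0, 0.0088, -0.0018], [-0.0018, 0.0009, -1.0]] 35.2 0.0
lin [0.003  0.0004 0.0821] rot [ 0.0009  0.0018 -0.003 ]
```

Call:
{"api": "apply_moves", "payload": {
  "commands": [
    {"linear": [0.003, 0.0004, 0.03], "delta_rot": [0.001, 0.002, -0.003], "grip": 0.4},
    {"linear": [0.003, 0.0004, 0.055], "delta_rot": [0.001, 0.002, -0.003], "grip": 0.4},
    {"linear": [0.003, 0.0004, 0.07], "delta_rot": [0.001, 0.002, -0.003], "grip": 0.4},
    {"linear": [0.003, 0.0004, 0.08], "delta_rot": [0.001, 0.002, -0.003], "grip": 0.4},
    {"linear": [0.003, 0.0004, 0.082], "delta_rot": [0.001, 0.002, -0.003], "grip": 0.4},
    {"linear": [0.003, 0.0004, 0.082], "delta_rot": [0.001, 0.002, -0.003], "grip": 0.25},
    {"linear": [0.003, 0.0004, 0.082], "delta_rot": [0.001, 0.002, -0.003], "grip": 0.15},
    {"linear": [0.003, 0.0004, 0.082], "delta_rot": [0.001, 0.002, -0.003], "grip": 0.1},
    {"linear": [0.003, 0.0004, 0.082], "delta_rot": [0.001, 0.002, -0.003], "grip": 0.0},
    {"linear": [0.003, 0.0004, 0.082], "delta_rot": [0.001, 0.002, -0.003], "grip": 0.0},
    {"linear": [0.003, 0.0004, 0.082], "delta_rot": [0.001, 0.002, -0.003], "grip": 0.0}
  ],
  "grip_force": 10
}}

```text
t: 36.25
position: [574.0, -336.2, 118.9]
tool_rot: [[-0.011, 1.0, -0.0], [1.0, 0.011, 0.0], [0.0, -0.0, -1.0]]
ft_force: [0.7, -0.1, 3.8]
gripper_width: 8.8
grasp_force: 10.0
```

```bash
python3 st.py; python3 - <<'E'
from h import *
c=robot.camera("scene"); i=cv2.resize(c["frame"][100:200,190:330,::-1],(784,560),interpolation=cv2.INTER_CUBIC); cv2.imwrite("pics/tag1.png",i)
E
```

```text
36.25 [ 574.03 -336.2   118.93] F [ 0.7 -0.1  3.8] T [-0.06 -0.16  0.02] [[-0.0112, 0.9999, -0.0002], [0.9999, 0.0112, 0.0001], [0.0001, -0.0002, -1.0]] 8.8 10.0
```

View pics/tag1.png

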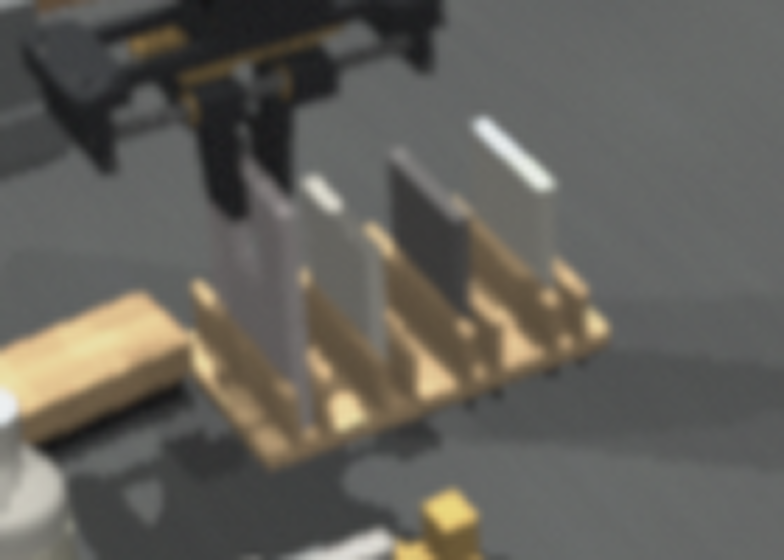

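The tag is pinched at (250,170) and the bars are untouched. I'll lift it straight up.

Call:
{"api": "apply_moves", "payload": {
  "commands": [
    {"linear": [0, 0, 0], "delta_rot": [0, 0, 0], "grip": 0},
    {"linear": [0, 0, 0], "delta_rot": [0, 0, 0], "grip": 0},
    {"linear": [0, 0, -0.005], "delta_rot": [0, 0, 0], "grip": 0},
    {"linear": [0, 0, -0.01], "delta_rot": [0, 0, 0], "grip": 0},
    {"linear": [0, 0, -0.02], "delta_rot": [0, 0, 0], "grip": 0},
    {"linear": [0, 0, -0.03], "delta_rot": [0, 0, 0], "grip": 0},
    {"linear": [0, 0, -0.04], "delta_rot": [0, 0, 0], "grip": 0},
    {"linear": [0, 0, -0.06], "delta_rot": [0, 0, 0], "grip": 0},
    {"linear": [0, 0, -0.08], "delta_rot": [0, 0, 0], "grip": 0},
    {"linear": [0, 0, -0.1], "delta_rot": [0, 0, 0], "grip": 0},
    {"linear": [0, 0, -0.12], "delta_rot": [0, 0, 0], "grip": 0},
    {"linear": [0, 0, -0.14], "delta_rot": [0, 0, 0], "grip": 0},
    {"linear": [0, 0, -0.16], "delta_rot": [0, 0, 0], "grip": 0},
    {"linear": [0, 0, -0.16], "delta_rot": [0, 0, 0], "grip": 0},
    {"linear": [0, 0, -0.16], "delta_rot": [0, 0, 0], "grip": 0}
  ],
  "grip_force": 40
}}

```text
t: 38.17
position: [573.4, -335.8, 277.8]
tool_rot: [[-0.011, 1.0, -0.002], [1.0, 0.011, 0.001], [0.001, -0.002, -1.0]]
ft_force: [-1.1, -0.1, -2.7]
gripper_width: 8.7
grasp_force: 40.0
```

```bash
python3 st.py 352 382 279 -1.726; python3 - <<'E'
from h import *
for n in("top","scene"):
    c=robot.camera(n); W=cloud(c)
    P=W[(abs(W[...,0]-574)<14)&(abs(W[...,1]+336)<60)&(W[...,2]>150)&(W[...,2]<268)]
    if len(P): print(n,len(P),P.min(0),P.max(0))
    for P in comps(W,40,140,(400,610,-420,-260),40): print(n,*show(P))
    cv2.imwrite(f"pics/t2_{n}.png",c["frame"][:,:,::-1])
E
```

```text
38.17 [ 573.41 -335.81  277.81] F [-1.1 -0.1 -2.7] T [-0.12  0.04 -0.01] [[-0.0111, 0.9999, -0.0021], [0.9999, 0.0111, 0.0011], [0.0012, -0.0021, -1.0]] 8.7 40.0
lin [ 7.202e-01 -2.134e-01  1.000e-04] rot [-0.0022 -0.001   0.1663]
top 174 [ 566.89201088 -354.35076476  168.30709441] [ 576.5605979  -290.13855595  266.99728225]
top 166 [ 522.5 -332.1   75.8] rect [ 524.3 -341.7] [19.4 89.9] 1.2 z 40.2 101.0
top 84 [ 475.7 -313.    71.6] rect [ 476.5 -314.1] [16.  51.3] 1.3 z 40.0 99.5
scene 566 [ 566.83098384 -382.78714502  168.21148116] [ 579.91298124 -285.94969732  267.4455906 ]
scene 874 [ 477.6 -334.5   70.2] rect [ 479.1 -334.2] [123.8  95.7] 5.4 z 40.0 98.5
```

Call:
{"api": "apply_moves", "payload": {
  "commands": [
    {"linear": [0.015, -0.004, 0], "delta_rot": [0, 0, 0], "grip": 0},
    {"linear": [0.04, -0.012, 0], "delta_rot": [0, 0, 0.01], "grip": 0},
    {"linear": [0.08, -0.024, 0], "delta_rot": [0, 0, 0.02], "grip": 0},
    {"linear": [0.12, -0.036, 0], "delta_rot": [0, 0, 0.03], "grip": 0},
    {"linear": [0.16, -0.048, 0], "delta_rot": [0, 0, 0.04], "grip": 0},
    {"linear": [0.2, -0.06, 0], "delta_rot": [0, 0, 0.05], "grip": 0},
    {"linear": [0.24, -0.072, 0], "delta_rot": [0, 0, 0.06], "grip": 0},
    {"linear": [0.28, -0.084, 0], "delta_rot": [0, 0, 0.07], "grip": 0},
    {"linear": [0.32, -0.096, 0], "delta_rot": [0, 0, 0.08], "grip": 0},
    {"linear": [0.36, -0.108, 0], "delta_rot": [0, 0, 0.09], "grip": 0},
    {"linear": [0.4, -0.12, 0], "delta_rot": [0, 0, 0.1], "grip": 0},
    {"linear": [0.44, -0.132, 0], "delta_rot": [0, 0, 0.11], "grip": 0},
    {"linear": [0.48, -0.144, 0], "delta_rot": [0, 0, 0.12], "grip": 0},
    {"linear": [0.52, -0.156, 0], "delta_rot": [0, 0, 0.13], "grip": 0},
    {"linear": [0.56, -0.168, 0], "delta_rot": [0, 0, 0.14], "grip": 0},
    {"linear": [0.6, -0.18, 0], "delta_rot": [0, 0, 0.15], "grip": 0},
    {"linear": [0.64, -0.192, 0], "delta_rot": [0, 0, 0.16], "grip": 0},
    {"linear": [0.67, -0.202, 0], "delta_rot": [0, 0, 0.166], "grip": 0},
    {"linear": [0.69, -0.21, 0], "delta_rot": [0, 0, 0.166], "grip": 0},
    {"linear": [0.7, -0.214, 0], "delta_rot": [0, 0, 0.166], "grip": 0}
  ]
}}

```text
t: 40.78
position: [350.4, 362.4, 278.8]
tool_rot: [[0.152, 0.988, -0.002], [0.988, -0.152, 0.0], [-0.0, -0.002, -1.0]]
ft_force: [0.1, -0.3, -2.6]
gripper_width: 8.6
grasp_force: 40.0
```

Call:
{"api": "apply_moves", "payload": {
  "commands": [
    {"linear": [0.02, -0.004, 0], "delta_rot": [0, 0, 0], "grip": 0},
    {"linear": [0.02, -0.004, 0], "delta_rot": [0, 0, 0], "grip": 0},
    {"linear": [0.02, -0.004, 0], "delta_rot": [0, 0, 0], "grip": 0}
  ]
}}

```text
t: 41.15
position: [351.6, 381.1, 278.9]
tool_rot: [[0.155, 0.988, -0.001], [0.988, -0.155, -0.0], [-0.0, -0.001, -1.0]]
ft_force: [0.7, -0.8, -2.7]
gripper_width: 8.5
grasp_force: 40.0
```

```bash
python3 st.py 348 383 187 -1.726; python3 - <<'E'
from h import *
print(robot.read_state()['qpos'].round(2))
c=robot.camera("scene"); i=cv2.resize(c["frame"][170:400,330:560,::-1],(600,600),interpolation=cv2.INTER_CUBIC); cv2.imwrite("pics/hang1.png",i)
E
```

```text
41.15 [351.55 381.1  278.93] F [ 0.7 -0.8 -2.7] T [-0.12  0.07  0.01] [[0.1552, 0.9879, -0.0012], [0.9879, -0.1552, -0.0003], [-0.0004, -0.0011, -1.0]] 8.5 40.0
lin [ 0.0014 -0.0037  0.0919] rot [-0.0011  0.0004 -0.0007]
[-1.09  0.27  0.21  1.85 -0.07  1.03 -1.  ]
```

View pics/hang1.png

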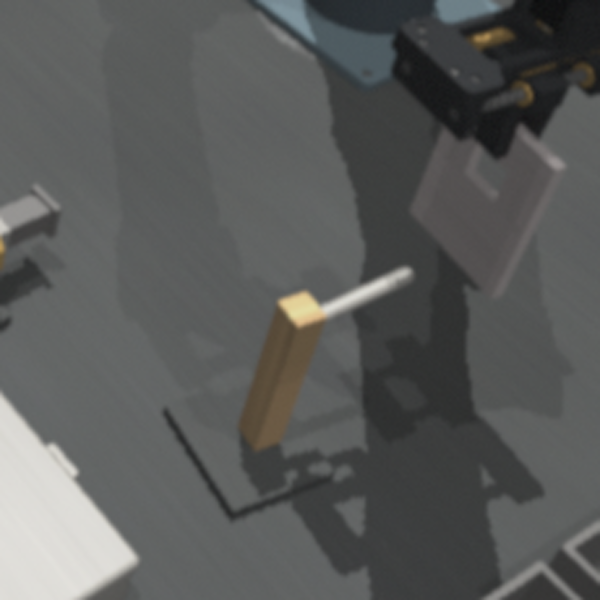

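The tag hangs straight, its eye at (490,165), facing the peg's free end at (408,272). Next I'll descend and check where the tag and peg sit in the tag frame.

Call:
{"api": "apply_moves", "payload": {
  "commands": [
    {"linear": [0.0014, -0.0037, 0.02], "delta_rot": [0, 0, 0], "grip": 0},
    {"linear": [0.0014, -0.0037, 0.05], "delta_rot": [0, 0, 0], "grip": 0},
    {"linear": [0.0014, -0.0037, 0.075], "delta_rot": [0, 0, 0], "grip": 0},
    {"linear": [0.0014, -0.0037, 0.09], "delta_rot": [0, 0, 0], "grip": 0},
    {"linear": [0.0014, -0.0037, 0.092], "delta_rot": [0, 0, 0], "grip": 0},
    {"linear": [0.0014, -0.0037, 0.092], "delta_rot": [0, 0, 0], "grip": 0}
  ]
}}

```text
t: 41.95
position: [348.1, 384.1, 187.8]
tool_rot: [[0.155, 0.988, -0.0], [0.988, -0.155, 0.001], [0.001, -0.001, -1.0]]
ft_force: [-0.0, -0.2, -2.1]
gripper_width: 8.4
grasp_force: 40.0
```

```bash
python3 st.py; python3 - <<'E'
from h import *
s=robot.read_state(); R=s["tool_rot"]; p=s["position"]
c=robot.camera("scene"); W=cloud(c); L=(W-p)@R   # tool coords: x across tag width, y along peg, z down
m=(abs(L[...,1])<12)&(abs(L[...,0])<60)&(L[...,2]>28)&(L[...,2]<125)
P=L[m]; Q=P[(P[:,2]>50)&(P[:,2]<95)]; print("tag x",np.percentile(Q[:,0],[1,50,99]).round(1),"z",P[:,2].max(),"y",np.median(Q[:,1]))
f=c["frame"].astype(int); wood=(f[...,0]-f[...,2])>40
m=(~wood)&(L[...,1]>35)&(L[...,1]<120)&(abs(L[...,0])<25)&(L[...,2]>0)&(L[...,2]<45)
P=L[m]; print("peg n",len(P))
for a in range(35,120,10):
    q=P[(P[:,1]>a)&(P[:,1]<=a+10)]
    if len(q): print(a,len(q),"x",q[:,0].min().round(1),q[:,0].max().round(1),"z",q[:,2].min().round(1),q[:,2].max().round(1))
i=cv2.resize(c["frame"][200:350,400:550,::-1],(600,600),interpolation=cv2.INTER_CUBIC); cv2.imwrite("pics/hang2.png",i)
# project predicted eye centre and peg line
r=np.array(c["rvec"],float)
for nm,X in(("eye",p+[0,0,-24.6]),("free",[395.8,375.6,165.7]),("mid",[431.8,370,158])):
    u=cv2.projectPoints(np.array([X],float),r,np.array(c["tvec"],float),c["mtx"],None)[0].ravel(); print(nm,((u-[400,200])*4).round(0))
E
```

```text
41.95 [348.1  384.1  187.78] F [-0.  -0.2 -2.1] T [-0.07  0.08  0.05] [[0.1547, 0.988, -0.0004], [0.988, -0.1547, 0.0014], [0.0013, -0.0006, -1.0]] 8.4 40.0
tag x [-44.5   7.9  45. ] z 112.18660868650747 y 4.177495174039061
peg n 247
35 5 x -3.2 4.8 z 17.1 21.6
45 28 x -4.5 7.4 z 15.9 22.7
55 37 x -4.5 6.8 z 17.1 28.1
65 31 x -3.7 6.9 z 16.9 29.5
75 39 x -4.5 6.8 z 20.6 31.3
85 36 x -4.6 7.5 z 21.2 34.7
95 37 x -5.4 6.4 z 25.5 37.1
105 32 x -4.1 6.7 z 28.1 37.2
115 2 x 2.4 2.6 z 27.3 30.1
eye [421. 274.]
free [337. 298.]
mid [267. 331.]
```

View pics/hang2.png

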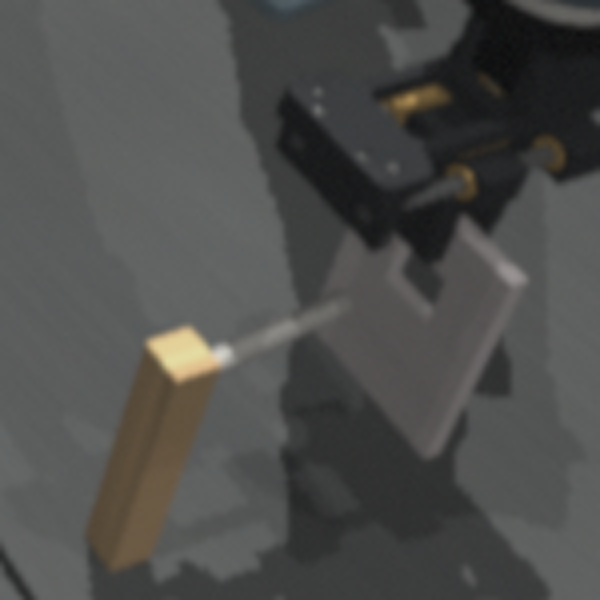

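The image shows the peg's free end near (345,303) and the eye at (420,280). In the tag frame they agree to about 1 mm sideways. Threading the eye on.

Call:
{"api": "apply_moves", "payload": {
  "commands": [
    {"linear": [0.0007, 0.005, -0.003], "delta_rot": [0, 0, 0], "grip": 0},
    {"linear": [0.0007, 0.015, -0.003], "delta_rot": [0, 0, 0], "grip": 0},
    {"linear": [0.0007, 0.025, -0.003], "delta_rot": [0, 0, 0], "grip": 0},
    {"linear": [0.0007, 0.033, -0.003], "delta_rot": [0, 0, 0], "grip": 0},
    {"linear": [0.0007, 0.04, -0.003], "delta_rot": [0, 0, 0], "grip": 0},
    {"linear": [0.0007, 0.047, -0.003], "delta_rot": [0, 0, 0], "grip": 0},
    {"linear": [0.0007, 0.054, -0.002], "delta_rot": [0, 0, 0], "grip": 0},
    {"linear": [0.0007, 0.06, -0.001], "delta_rot": [0, 0, 0], "grip": 0},
    {"linear": [0.0007, 0.06, -0.001], "delta_rot": [0, 0, 0], "grip": 0}
  ]
}}

```text
t: 43.12
position: [407.4, 375.0, 187.9]
tool_rot: [[0.155, 0.988, -0.001], [0.988, -0.155, 0.0], [0.0, -0.001, -1.0]]
ft_force: [-0.5, 0.1, -2.2]
gripper_width: 8.5
grasp_force: 40.0
```

```bash
python3 st.py
```

```text
43.12 [407.44 374.99 187.87] F [-0.5  0.1 -2.2] T [0.04 0.06 0.05] [[0.155, 0.9879, -0.0011], [0.9879, -0.155, 0.0002], [0.0001, -0.0011, -1.0]] 8.5 40.0
```

Call:
{"api": "apply_moves", "payload": {
  "commands": [
    {"linear": [0, 0.006, 0.0015], "delta_rot": [0, 0, 0], "grip": 0},
    {"linear": [0, 0.012, 0.003], "delta_rot": [0, 0, 0], "grip": 0},
    {"linear": [0, 0.018, 0.004], "delta_rot": [0, 0, 0], "grip": 0},
    {"linear": [0, 0.023, 0.005], "delta_rot": [0, 0, 0], "grip": 0},
    {"linear": [0, 0.023, 0.007], "delta_rot": [0, 0, 0], "grip": 0},
    {"linear": [0, 0.023, 0.009], "delta_rot": [0, 0, 0], "grip": 0},
    {"linear": [0, 0.023, 0.0095], "delta_rot": [0, 0, 0], "grip": 0},
    {"linear": [0, 0.023, 0.0095], "delta_rot": [0, 0, 0], "grip": 0}
  ]
}}

```text
t: 44.12
position: [429.5, 371.8, 178.4]
tool_rot: [[0.154, 0.988, -0.001], [0.988, -0.154, 0.0], [0.0, -0.001, -1.0]]
ft_force: [-0.0, 1.1, -2.7]
gripper_width: 8.8
grasp_force: 40.0
```

```bash
python3 st.py
```

```text
44.12 [429.55 371.79 178.45] F [-0.   1.1 -2.7] T [-0.06  0.04  0.02] [[0.1541, 0.988, -0.0013], [0.9881, -0.1541, 0.0005], [0.0003, -0.0013, -1.0]] 8.8 40.0
```

Call:
{"api": "apply_moves", "payload": {
  "commands": [
    {"linear": [0, 0, 0.001], "delta_rot": [0, 0, 0], "grip": 0},
    {"linear": [0, 0, 0.002], "delta_rot": [0, 0, 0], "grip": 0},
    {"linear": [0, 0, 0.003], "delta_rot": [0, 0, 0], "grip": 0},
    {"linear": [0, 0, 0.003], "delta_rot": [0, 0, 0], "grip": 0}
  ]
}}

```text
t: 44.62
position: [429.7, 371.6, 175.4]
tool_rot: [[0.154, 0.988, -0.001], [0.988, -0.154, 0.0], [0.0, -0.001, -1.0]]
ft_force: [0.4, 0.8, -2.9]
gripper_width: 8.8
grasp_force: 40.0
```

Call:
{"api": "apply_moves", "payload": {
  "commands": [
    {"linear": [0, 0, 0.001], "delta_rot": [0, 0, 0], "grip": 0},
    {"linear": [0, 0, 0.001], "delta_rot": [0, 0, 0], "grip": 0}
  ]
}}

```text
t: 44.88
position: [429.7, 371.7, 174.4]
tool_rot: [[0.154, 0.988, -0.001], [0.988, -0.154, 0.0], [0.0, -0.001, -1.0]]
ft_force: [0.3, -0.3, -3.3]
gripper_width: 8.3
grasp_force: 40.0
```

Call:
{"api": "apply_moves", "payload": {
  "commands": [
    {"linear": [0, 0, 0.0007], "delta_rot": [0, 0, 0], "grip": 0},
    {"linear": [0, 0, 0.0007], "delta_rot": [0, 0, 0], "grip": 0}
  ]
}}

```text
t: 45.12
position: [429.8, 371.8, 174.1]
tool_rot: [[0.154, 0.988, -0.001], [0.988, -0.154, 0.001], [0.001, -0.001, -1.0]]
ft_force: [-0.4, -0.2, 0.9]
gripper_width: 9.1
grasp_force: 40.0
```

Contact: the weight is on the peg. Release gently and lift.

Call:
{"api": "apply_moves", "payload": {
  "commands": [
    {"linear": [0, 0, 0], "delta_rot": [0, 0, 0], "grip": 0.11},
    {"linear": [0, 0, 0], "delta_rot": [0, 0, 0], "grip": 0.14},
    {"linear": [0, 0, 0], "delta_rot": [0, 0, 0], "grip": 0.2},
    {"linear": [0, 0, 0], "delta_rot": [0, 0, 0], "grip": 0.26},
    {"linear": [0, 0, 0], "delta_rot": [0, 0, 0], "grip": 0.3},
    {"linear": [0, 0, 0], "delta_rot": [0, 0, 0], "grip": 0.3}
  ],
  "grip_force": 10
}}

```text
t: 45.88
position: [429.7, 371.7, 173.8]
tool_rot: [[0.154, 0.988, -0.001], [0.988, -0.154, 0.0], [0.0, -0.001, -1.0]]
ft_force: [0.1, -0.4, -0.1]
gripper_width: 26.3
grasp_force: 0.0
```

```bash
python3 st.py; python3 - <<'E'
from h import *
c=robot.camera("scene"); i=cv2.resize(c["frame"][200:350,380:530,::-1],(600,600),interpolation=cv2.INTER_CUBIC); cv2.imwrite("pics/hang3.png",i)
E
```

```text
45.88 [429.69 371.71 173.77] F [ 0.1 -0.4 -0.1] T [-0.1   0.11 -0.01] [[0.1544, 0.988, -0.0012], [0.988, -0.1544, 0.0005], [0.0003, -0.0012, -1.0]] 26.3 0.0
```

View pics/hang3.png

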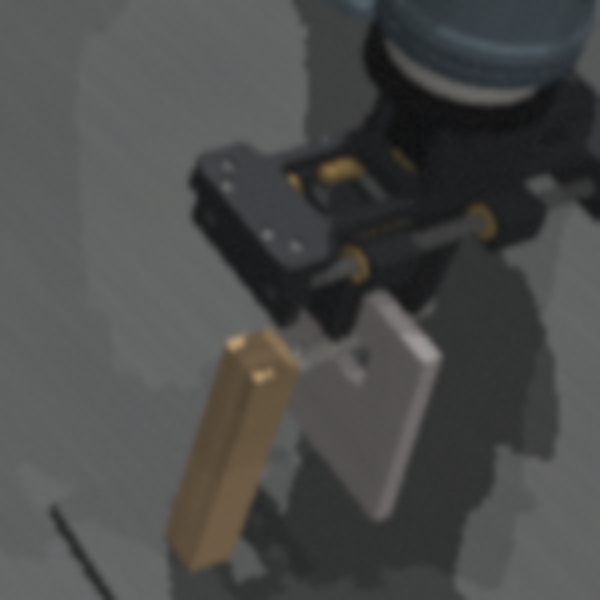

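The tag hangs on the peg, which passes through the eye at about (350,355), and the fingers are clear. Retreating upward.

Call:
{"api": "apply_moves", "payload": {
  "commands": [
    {"linear": [0, 0, -0.005], "delta_rot": [0, 0, 0], "grip": 0.3},
    {"linear": [0, 0, -0.012], "delta_rot": [0, 0, 0], "grip": 0.3},
    {"linear": [0, 0, -0.02], "delta_rot": [0, 0, 0], "grip": 0.3},
    {"linear": [0, 0, -0.03], "delta_rot": [0, 0, 0], "grip": 0.3},
    {"linear": [0, 0, -0.05], "delta_rot": [0, 0, 0], "grip": 0.3},
    {"linear": [0, 0, -0.08], "delta_rot": [0, 0, 0], "grip": 0.3},
    {"linear": [0, 0, -0.12], "delta_rot": [0, 0, 0], "grip": 0.3},
    {"linear": [0.04, 0, -0.13], "delta_rot": [0, 0, 0], "grip": 0.3},
    {"linear": [0.09, 0, -0.13], "delta_rot": [0, 0, 0], "grip": 0.3},
    {"linear": [0.14, 0, -0.13], "delta_rot": [0, 0, 0], "grip": 0.3},
    {"linear": [0.15, 0, -0.13], "delta_rot": [0, 0, 0], "grip": 0.3},
    {"linear": [0.15, 0, -0.13], "delta_rot": [0, 0, 0], "grip": 0.3},
    {"linear": [0.15, 0, -0.13], "delta_rot": [0, 0, 0], "grip": 0.3}
  ]
}}

```text
t: 47.55
position: [453.7, 518.1, 304.3]
tool_rot: [[0.156, 0.988, -0.001], [0.988, -0.156, -0.0], [-0.0, -0.001, -1.0]]
ft_force: [0.8, -1.3, -0.0]
gripper_width: 26.5
grasp_force: 0.0
```

```bash
python3 look.py
```

```text
47.55 [453.72580418 518.11141149 304.29283944] [ 0.78852622 -1.28338096 -0.02306708]
top fin/top 34 [630.5 126.8 120.8] rect [630.8 127. ] [16.5 10.6] 3.6 z 115.2 124.9
top fin/top 26 [633.   20.9 120.6] rect [633.3  20.6] [13.5 10.5] 2.1 z 112.5 126.0
top fin/top 22 [634.8 -83.1 118.9] rect [632.9 -83.1] [10.8 13.8] 90.0 z 112.0 123.9
top fin/top 48 [596.1  19.8 120.9] rect [596.5  19.8] [16.4 15.5] 1.3 z 113.6 125.8
top fin/top 56 [600.8 -84.7 121.6] rect [601.2 -84.9] [16.8 18.9] 1.4 z 115.9 127.2
top fin/top 48 [592.1 123.9 121.4] rect [591.6 124.2] [14.8 18.3] 2.4 z 113.1 126.4
scene fin/top 67 [603.  -81.2 119.3] rect [602.4 -83.5] [17.4 22.9] 6.3 z 112.5 123.8
scene fin/top 16 [635.5 -81.  119. ] rect [635.3 -81.7] [12.6  5.9] 87.9 z 113.4 122.2
scene fin/top 78 [599.1  22.4 119.4] rect [597.3  21.9] [19.2 22.2] 4.3 z 112.3 124.5
scene fin/top 34 [633.   23.8 119. ] rect [631.7  22.4] [15.3 13.9] 9.1 z 112.4 122.4
scene fin/top 89 [594.7 127.3 119.4] rect [593.5 125.3] [18.1 23.2] 2.3 z 112.4 125.0
scene fin/top 45 [630.9 128.7 119. ] rect [632.  126.4] [16.2 15.8] 3.4 z 112.1 122.7
```

View pics/last_scene.png

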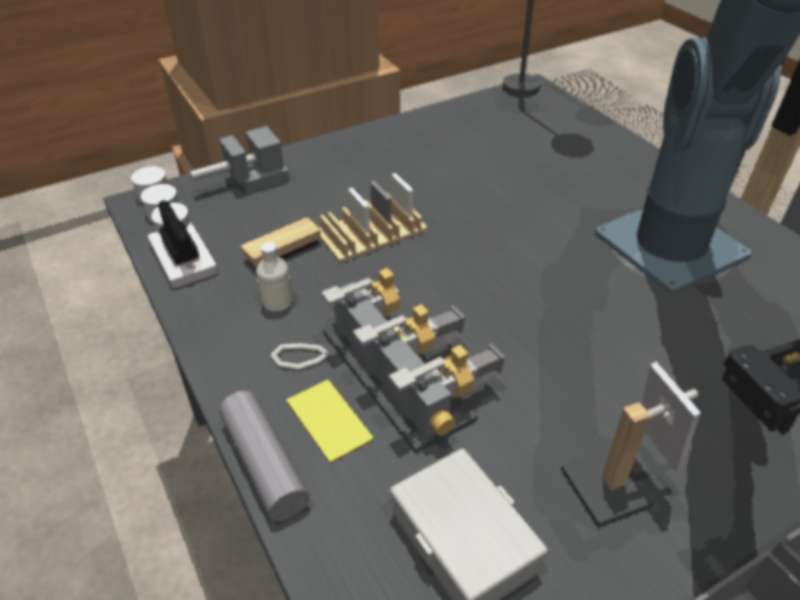

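Both plugs are home at (445,322) and (485,360) with all fins forward. The tag hangs on the peg at (670,415), the bars and bystanders are unmoved, and the robot is clear. Handing in.

```bash
python3 -c "
from cell import robot
print(robot.finish_job())"
```

```text
the job is handed in; nothing more can be done
None
```

The job is handed in: both plugs on the shelf are locked in couplers 0 and 1, every sleeve is forward, and the square-eyed tag hangs on the peg with the bars and other items undisturbed in the final picture; no verdict came back.

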